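# Load the ultrasonic cleaner with a scoop

### The arm

A 6-joint arm with a two-finger parallel gripper is mounted at the origin on the work surface. World frame = base frame: x ahead of the robot, y to its left, z up, the work surface at z = 0. Lengths are in m, angles in rad, forces in N, time in s.
With the tool pointing down it reaches from about 0.35 to 0.975 m from the base axis. Payload 4.9 kg.
Tool frame: the origin (TCP) lies at the very end of the fingers, on their centre line; the grasp point (between the pads) lies 19 mm behind it; z points along the fingers, y is the line along which they close (so a half turn about z gives the same grasp; the last joint's range is limited). The gripper opens to 85 mm and grips with 20 to 120 N. Pads are 22 mm wide; open, the fingers measure 114 mm over their backs; the gripper's body (76 mm by 85 mm) begins 54 mm behind the grasp point. The pads swing forward as they close: fully open they stand 13 mm farther back than shut.
Start: joints at [-1.346, 0.053, 1.613, -0, 1.476, -0.119], TCP at [0.211, -0.588, 0.231] pointing down, gripper open.
Joint ranges: [-3.01, 3.01], [-1.01, 2.22], [0.06, 2.58], [-1.02, 4.17], [0.09, 2.62], [-3.14, 3.14]. Speed limits (rad/s): [2.57, 2.57, 3.14, 3.14, 3.14, 3.14].

### API

Orientations are given as a unit quaternion [w, x, y, z].
In Python, from plant import monitor, vision, manip gives the robot as it stands. The module is installed in compiled form; this text tells all that it offers.
- The arm moves only by the tool arm_command, never from a script. Its argument "rows" is a list of rows, each a list of 3 entries, a list of its own where there are three numbers: the finger opening in mm, from 0 to 85.4, then the shift along the world's x, y, z in units of 30 cm (1.0 is 30 cm), then the turn, a rotation vector about the world's x, y, z in units of pi/2 rad (1.0 is pi/2 rad). In form: [[claw, [x, y, z], [wx, wy, wz]], ...]. A call has 1 to 12 rows; each row is the pose to reach, as a shift and turn from the pose commanded when the call began; what a row does not reach only later rows make up. A row lasts 1/12 s, in which the tool goes at most 41.7 mm and 7.16 degrees, less where a joint would pass 70% of its speed; a pose out of reach is approached as far as the arm can. A call with a number of a shift or a turn outside -1 to 1 is refused whole. A call with a gripper value outside its range is refused whole. The fingers move at their own pace and stop on an object; the grip force is fixed at half the most. Time passes only in rows, so rows that repeat a pose let the fingers close. It gives the time, the measured TCP pose, the force, the opening and the grip force at its end, in the units of the state.
- monitor.state(): the state, without advancing time (a new reading comes with each control period).
- vision.grab_frame(name): name is "scene" or "top"; returns a dict with "color" (400x640x3 uint8, red, green, blue), "z_map" (400x640 float32, m along the optical axis (not along the pixel's ray), 0 where there is no reading), "mtx" (3x3 intrinsics, pixels), "R" (3x3) and "t" (3): a world point X has camera coordinates R X + t. Camera axes: x right, y down, z forward; pixel columns grow to the right and rows downward; lengths in m; the calibration is good to about 2 mm. A picture is of the moment at which its call begins.
- manip.job_done(): hands the job in; it is judged then, once.
The state is a dict: "time": time; "joint_pos": joint angles; "joint_vel": joint speeds; "joint_efforts": joint torques, N m; "tool_pos": TCP position; "tool_rot": TCP orientation; "contact_force": force on the tool from outside, world axes, zero at the start; "ft_torque": the same for the moment, N m; "gripper_width": opening from 0.0 (shut) to 1.0 (fully open); "grasp_force": force on a finger pad.
Only numpy, scipy, OpenCV 4.12 (cv2) and the standard library are available. Lean on these libraries where they do the work, as an engineer would, in place of code of your own. Each camera call takes 0.05 s, during which the arm holds its last target. There are 200 camera calls.

### The job

Get the ultrasonic cleaner ready for a batch of spacers: first swing its lid up (it has a fin in front to take hold of) until it stands about upright, then with the hand scoop take spacers out of the tub and tip at least four of the five into the cleaner's tank, without touching a spacer with the gripper and leaving none outside the tub or the tank. Finish with the scoop set down flat on its rubber mat and the lid left standing open, and do not disturb the other things on the table.

Things in the scene. Friction and masses are not known exactly. Their poses are not given: they have to be found in the camera images.
- cleaner: benchtop ultrasonic cleaner, fixed: white box 150 (its x) x 200 (its y) x 110 mm high, with an open steel tank 120 x 170 mm inside, tank floor 35 mm above the table, walls 15 mm thick. Origin: centre of the underside; +x to the hinged back, -x to the front panel. It may stand on either side of the table
- lid (a joint): angle of the cleaner's lid (rad): 0 shut, 1.57 upright, stop at 2.0. A stiff hinge along the cleaner's y at its back top edge (75 mm behind its centre, 110 mm up) keeps the lid where it is left. Lid: steel plate 150 x 200 x 8 mm, 0.3 kg
- lid_fin (a point): grip point in the middle of the lid's black upright pull fin, which stands out in front of the lid's front edge: 14 mm thick across the cleaner's y, 26 mm high, reaching 50 mm beyond the edge; this point lies 30 mm in front of the edge, 180 mm from the hinge line and 13 mm above the lid's underside. The fin turns with the lid; its frame's axes are the cleaner's at 0 rad
- lid_hinge (a point): middle of the lid's hinge line; frame turns with the lid
- tub: grey open parts tub, fixed, 250 (its x) x 96 (its y) x 45 mm high, walls and floor 4 mm. Origin: centre of the underside. The spacers lie in its -x (robot-side) half or so; the +x half is free
- mat: black rubber mat, fixed, 150 (its x) x 120 (its y) x 3 mm. Origin: centre of the underside
- scoop: polished steel hand scoop, 0.18 kg: flat pan 90 (its x) x 78 (its y) mm, 2 mm thick, side walls 32 mm high (22 mm near the front), back wall at +x; open mouth at -x, the floor thinning to a sharp lip there. Origin: centre of the underside, z up. Black handle bar along x above it, on a post at the back: 90 long, 14 wide (y), 18 mm high, its middle at x +20 mm, 66 mm above the underside
- scoop_grip (a point): middle of the scoop's handle bar, 20 mm behind its origin and 66 mm above its underside; same axes as the scoop
- spacer1: polished, slippery metal spacer, a short round stub 17 mm in diameter and 16 mm high with bevelled ends, 12 g. Origin: its centre
- spacer2: polished, slippery metal spacer, a short round stub 17 mm in diameter and 16 mm high with bevelled ends, 12 g. Origin: its centre
- spacer3: polished, slippery metal spacer, a short round stub 17 mm in diameter and 16 mm high with bevelled ends, 12 g. Origin: its centre
- spacer4: polished, slippery metal spacer, a short round stub 17 mm in diameter and 16 mm high with bevelled ends, 12 g. Origin: its centre
- spacer5: polished, slippery metal spacer, a short round stub 17 mm in diameter and 16 mm high with bevelled ends, 12 g. Origin: its centre
- holder: bystander: upright black post holder, 25 mm across, 60 mm high, beside the tub; origin under its centre
- mirror: bystander: black mirror mount, 30 x 30 mm, 62 mm high, beside the tub; origin under its centre
- driver: bystander: screwdriver lying beyond the mat, 160 mm long; origin under its middle
- jar: bystander: small jar beside the tub, 36 mm across, 50 mm high; origin under its centre
- carrier: bystander: black rail carrier block beside the tub, 50 x 30 x 25 mm; origin under its centre
There are look-alikes about, which are no part of the job. Of the things that look like the scoop, take the one that is farthest from the robot's base at the start.

How it is judged:
By the outcome, as a careful person would: the job done as asked, in the order asked, and still so for the second after the job is handed in, with the robot touching nothing.
It also fails if it takes over 72 s, if anything falls off the work surface, if the arm or the gripper's body presses on something with over 40 N, if the wrist force passes 120 N, or if a joint passes its speed limit or range.

## Working session

There is one attempt and no reset: what is moved stays moved. The work goes in short steps, Python scripts to look and compute and a tool call to move; the robot and the scene stay as the last step left them, time stands still between calls to the robot, and variables do not carry over. Pictures are saved under pics/ and viewed, at most 10 in all, crops included, and the job is handed in when it is done.

Besides the shell and the picture viewer there is one more tool, called after "Emit:" as a command line: name --argument value ..., lists and objects as JSON in quotes. arm_command: Moves the arm, as the interface text tells. Shifts and turns lie within -1 to 1; 1 stands for 30 cm of shift or pi/2 rad of turn. Its arguments: {"type":"object","properties":{"rows":{"type":"array"}},"required":["rows"]}

```bash
mkdir -p pics; ls
cat > h.py <<'E'
import numpy as np,cv2
from plant import monitor,vision,manip
def cloud(f):
    z=f["z_map"];K=f["mtx"];v,u=np.mgrid[0:z.shape[0],0:z.shape[1]]
    P=np.stack([(u-K[0,2])/K[0,0]*z,(v-K[1,2])/K[1,1]*z,z],-1)
    return (P-f["t"])@f["R"]
def ray(f,u,v,h):
    d=f["R"].T@np.linalg.inv(f["mtx"])@np.array([u,v,1.]);c=-f["R"].T@f["t"]
    return c+d*(h-c[2])/d[2]
def proj(f,X):
    p=f["mtx"]@(f["R"]@np.array(X)+f["t"]);return p[:2]/p[2]
def save(f,n,crop=None,s=1):
    im=cv2.cvtColor(f["color"],cv2.COLOR_RGB2BGR)
    if crop: a,b,c,d=crop; im=im[b:d,a:c]
    cv2.imwrite("pics/"+n+".png",cv2.resize(im,None,fx=s,fy=s,interpolation=cv2.INTER_CUBIC))
E
python3 - <<'E'
from h import *
import pickle
for n in("scene","top"):
    f=vision.grab_frame(n);pickle.dump(f,open(n+".pkl","wb"));save(f,n+"0",s=1.25)
    print(n,f["mtx"].round(1).tolist(),(-f["R"].T@f["t"]).round(3),f["R"].round(2).tolist())
print(monitor.state())
E
```

```text
pics
scene [[459.3, 0.0, 318.7], [0.0, 459.3, 198.2], [0.0, 0.0, 1.0]] [1.061 0.768 0.914] [[-0.79, 0.61, 0.02], [0.38, 0.52, -0.77], [-0.48, -0.6, -0.64]]
top [[428.3, 0.0, 313.8], [0.0, 428.3, 203.9], [0.0, 0.0, 1.0]] [0.308 0.007 1.396] [[-0.01, -1.0, 0.02], [-0.99, 0.01, -0.13], [0.13, -0.02, -0.99]]
{'time': 0.1, 'joint_pos': array([-1.34599823e+00,  5.33243297e-02,  1.61418256e+00,  1.74141542e-05,
        1.47599255e+00, -1.18994165e-01]), 'joint_vel': array([-5.01573499e-05, -1.01357771e-03, -4.85006597e-03,  1.16761946e-03,
       -1.57672630e-04,  1.08369745e-03]), 'joint_efforts': array([ 8.85502177e-04, -3.94896555e+01, -3.71366966e+01, -1.31462184e-04,
        3.83619539e-03,  8.80274285e-06]), 'tool_pos': array([ 0.21054238, -0.58786226,  0.23014974]), 'tool_rot': array([-9.52518461e-04,  9.85261898e-01,  1.71049941e-01, -4.17578269e-05]), 'contact_force': array([0.17606308, 0.71291339, 0.023827  ]), 'ft_torque': array([-0.02977649, -0.01514952, -0.03519508]), 'grasp_force': 0.0, 'gripper_width': 1.0008448096537035}
```

View pics/top0.png

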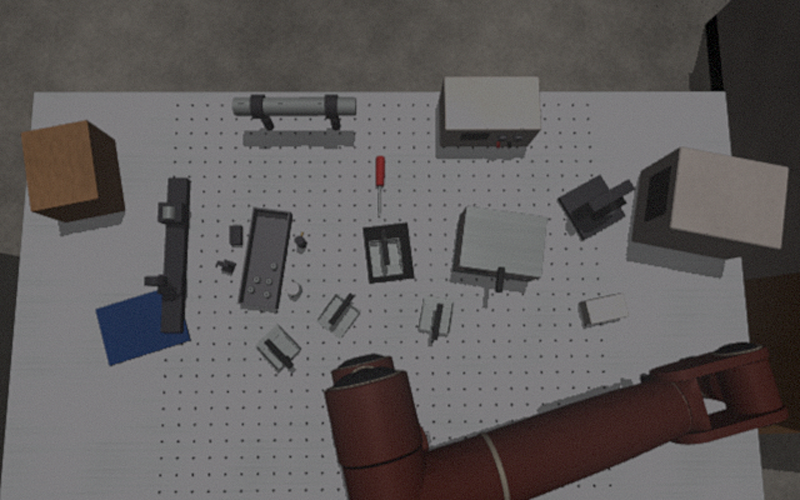

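View pics/scene0.png

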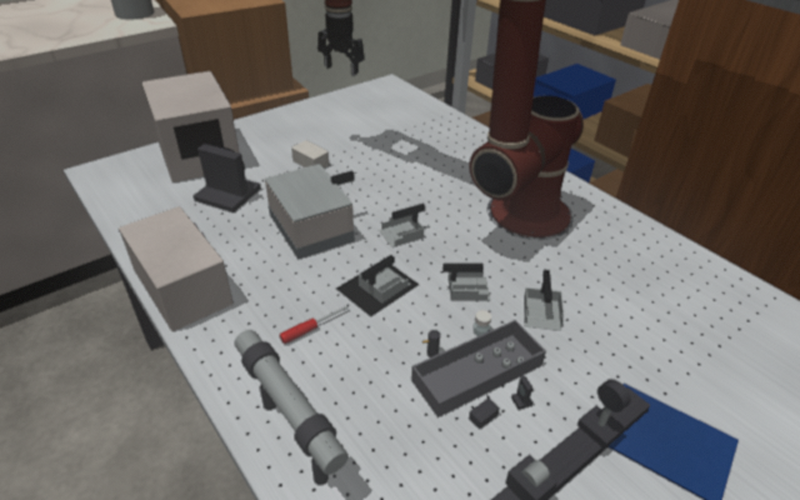

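The top view (800×500) shows the lidded cleaner at (500,245) with its fin at (500,280). The scoop is on the black mat at (387,252), farthest of the four look-alikes. The tub is at (265,258), with spacers at its near end around (262,285). The bystanders flank the tub, and the scene view agrees.

Run:
```python
from h import *
import pickle
f=pickle.load(open("top.pkl","rb"));P=cloud(f)
V=cv2.cvtColor(f["color"],cv2.COLOR_RGB2HSV)[...,2]
def rect(name,m,box,plane):
    u0,v0,u1,v1=[int(b/1.25) for b in box];M=np.zeros_like(m,dtype=np.uint8);M[v0:v1,u0:u1]=m[v0:v1,u0:u1]
    n,l,s,c=cv2.connectedComponentsWithStats(M);k=1+np.argmax(s[1:,4]);vv,uu=np.nonzero(l==k)
    X=np.array([ray(f,a,b,plane)[:2] for a,b in zip(uu,vv)])
    r=cv2.minAreaRect((X*1000).astype(np.float32));print(name,len(uu),"c",np.round(r[0],1),"size",np.round(r[1],1),"ang",round(r[2],1),"zmed",np.median(P[vv,uu,2]).round(4),cv2.boxPoints(r).round(0).tolist())
z=P[...,2]
rect("mat",V<70,(350,215,425,295),.003)
rect("lid",(z>.10)&(z<.13),(440,190,560,290),.118)
rect("fin",(V<70)&(z>.09),(480,255,520,300),.126)
rect("handle",(z>.06),(360,215,415,290),.075)
rect("tub",(z>.03)&(z<.06),(225,195,300,320),.045)
rect("holder",(z>.03),(292,225,312,255),.06)
rect("mirror",(z>.03),(210,250,237,280),.062)
rect("jar",(z>.03),(285,275,305,302),.05)
rect("carrier",(z>.01),(222,218,246,250),.025)
rect("driver",(z>.004),(365,150,395,218),.01)
rect("scoopdecoyA",(z>.01),(250,315,305,375),.06)
rect("scoopdecoyB",(z>.01),(312,288,365,340),.06)
save(f,"crop",(180,150,345,260),4.8)
```

```text
mat 1047 c [502.   -9.9] size [148.4 118. ] ang 6.4 zmed 0.0042 [[422.0, 41.0], [435.0, -77.0], [582.0, -60.0], [569.0, 57.0]]
lid 3253 c [ 503.8 -284.4] size [202.2 169.9] ang 81.5 zmed 0.1191 [[405.0, -372.0], [573.0, -397.0], [603.0, -197.0], [435.0, -172.0]]
fin 130 c [ 418.5 -277.5] size [56.7 35. ] ang 5.7 zmed 0.1353 [[389.0, -263.0], [392.0, -298.0], [448.0, -292.0], [445.0, -257.0]]
handle 135 c [5.076e+02 5.000e-01] size [90.3 14. ] ang 6.6 zmed 0.0777 [[462.0, 2.0], [464.0, -12.0], [553.0, -1.0], [552.0, 13.0]]
tub 466 c [488.4 305.8] size [ 99.9 250.1] ang 82.2 zmed 0.0433 [[358.0, 273.0], [606.0, 239.0], [619.0, 338.0], [371.0, 372.0]]
holder 73 c [530.  215.4] size [33.8 27.9] ang 16.4 zmed 0.0595 [[510.0, 224.0], [518.0, 197.0], [550.0, 207.0], [542.0, 234.0]]
mirror 52 c [467.6 402. ] size [37.9 12.7] ang 71.2 zmed 0.0606 [[455.0, 386.0], [467.0, 382.0], [480.0, 418.0], [468.0, 422.0]]
jar 96 c [408.  231.1] size [31.7 31.3] ang 0.8 zmed 0.0501 [[392.0, 246.0], [392.0, 215.0], [424.0, 216.0], [424.0, 247.0]]
carrier 169 c [548.5 385.5] size [50.  32.2] ang 1.6 zmed 0.025 [[523.0, 401.0], [524.0, 369.0], [574.0, 370.0], [573.0, 402.0]]
driver 241 c [684.3  13.4] size [ 33.4 167.3] ang 89.8 zmed 0.0224 [[601.0, -3.0], [768.0, -4.0], [768.0, 30.0], [601.0, 30.0]]
scoopdecoyA 287 c [254.4 259.1] size [93.7 78.4] ang 45.4 zmed 0.0702 [[194.0, 253.0], [249.0, 198.0], [315.0, 265.0], [259.0, 320.0]]
scoopdecoyB 154 c [356.7 112.3] size [35.2 89. ] ang 42.7 zmed 0.0743 [[314.0, 133.0], [374.0, 68.0], [400.0, 92.0], [339.0, 157.0]]
```

View pics/crop.png

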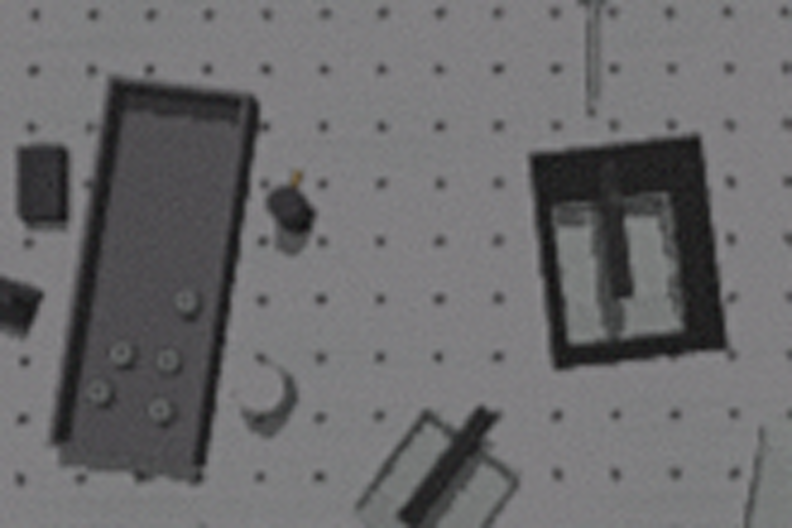

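Run:
```python
from h import *
import pickle
for n in("top","scene"):
    f=pickle.load(open(n+".pkl","rb"));P=cloud(f);z=P[...,2]
    def box(m):
        X=P[m][:,:2]*1000;r=cv2.minAreaRect(X.astype(np.float32));return np.round(r[0],1),np.round(r[1],1),round(r[2],1),len(X)
    def near(x,y,r): return (abs(P[...,0]-x)<r)&(abs(P[...,1]-y)<r)
    print(n,"tub",box(near(.488,.306,.16)&(z>.040)&(z<.050)&(P[...,1]>.2536)&(P[...,1]<.36)))
    m=near(.488,.306,.16)&(z>.040)&(z<.050)
    X=P[m][:,:2]-[.488,.306];
    for a in(-6.5,-7,-7.5,-8,-8.5):
        c,s=np.cos(np.radians(a)),np.sin(np.radians(a));u=X@[c,s];v=X@[-s,c]
        R=(v<-.03)&(abs(u)<.11)&(v>-.06);L=(v>.03)&(v<.06)&(abs(u)<.11)
        print(a,"Lwall",v[L].mean().round(4),v[L].std().round(4),"Rwall",v[R].mean().round(4),v[R].std().round(4),"far",np.median(u[(u>.1)&(abs(v)<.035)]).round(4) ,"near",np.median(u[(u<-.1)&(abs(v)<.035)]).round(4))
    print("lid",box(near(.514,-.286,.2)&(z>.112)&(z<.124)&(P[...,0]>.44)))
    mf=near(.41,-.27,.06)&(z>.128)&(z<.142);print("fin top",box(mf),P[mf].mean(0).round(4))
    mh=near(.5076,0,.07)&(z>.068)&(z<.085);print("handle",box(mh),P[mh].mean(0).round(4))
    ms=near(.43,.306,.1)&(z>.014)&(z<.026)&(abs((P[...,1]-.306)+.137*(P[...,0]-.488))<.037)&((P[...,0]-.488)>-.11)
    k,l,s,c=cv2.connectedComponentsWithStats(ms.astype(np.uint8))
    for i in range(1,k):
        if s[i,4]>4:print("sp",s[i,4],ray(f,*c[i],.02).round(3),P[l==i].mean(0).round(3))
```

```text
top tub (array([488.8, 307.4]), array([ 96.9, 250.2]), 82.4, 241)
-6.5 Lwall 0.0468 0.002 Rwall -0.0448 0.0019 far 0.1235 near -0.1224
-7 Lwall 0.0468 0.0017 Rwall -0.0448 0.0016 far 0.1234 near -0.1225
-7.5 Lwall 0.0468 0.0016 Rwall -0.0448 0.0015 far 0.1232 near -0.1226
-8 Lwall 0.0468 0.0016 Rwall -0.0448 0.0015 far 0.1231 near -0.1224
-8.5 Lwall 0.0468 0.0018 Rwall -0.0448 0.0017 far 0.1231 near -0.1224
lid (array([ 513.5, -287.3]), array([200.7, 150.9]), 81.5, 2993)
fin top (array([ 419.1, -273. ]), array([14.5, 59.5]), 80.5, 103) [ 0.4199 -0.2725  0.1363]
handle (array([5.075e+02, 4.000e-01]), array([88.9, 13.9]), 6.7, 133) [5.072e-01 5.000e-04 7.780e-02]
sp 22 [0.469 0.288 0.02 ] [0.469 0.288 0.02 ]
sp 21 [0.434 0.329 0.02 ] [0.434 0.33  0.02 ]
sp 19 [0.429 0.299 0.02 ] [0.429 0.3   0.019]
sp 21 [0.407 0.344 0.02 ] [0.407 0.344 0.02 ]
sp 21 [0.396 0.304 0.02 ] [0.396 0.304 0.02 ]
scene tub (array([486.3, 308.8]), array([ 98.8, 253.2]), 82.5, 518)
-6.5 Lwall 0.0488 0.0021 Rwall -0.0431 0.0021 far 0.1223 near -0.1232
-7 Lwall 0.0489 0.0018 Rwall -0.0431 0.0018 far 0.1223 near -0.1232
-7.5 Lwall 0.0489 0.0017 Rwall -0.043 0.0016 far 0.1222 near -0.1232
-8 Lwall 0.049 0.0017 Rwall -0.043 0.0017 far 0.1224 near -0.1234
-8.5 Lwall 0.049 0.0019 Rwall -0.0429 0.0019 far 0.1224 near -0.1234
lid (array([ 513. , -284.5]), array([206.1, 150.1]), 81.9, 1856)
fin top (array([ 419.9, -271.2]), array([19.4, 60. ]), 84.9, 90) [ 0.422  -0.2689  0.1349]
handle (array([507. ,   2.9]), array([90.4, 17.1]), 7.5, 176) [0.5085 0.0044 0.0763]
sp 30 [0.397 0.308 0.02 ] [0.396 0.307 0.019]
sp 33 [0.431 0.303 0.02 ] [0.43  0.302 0.019]
sp 34 [0.469 0.291 0.02 ] [0.469 0.291 0.019]
sp 34 [0.435 0.333 0.02 ] [0.434 0.333 0.019]
sp 20 [0.409 0.344 0.02 ] [0.408 0.344 0.02 ]
```

Emit:
arm_command --rows '[[85,[0,0,0.1],[0,0,0]],[85,[0,0.1,0.1],[0,0,0]],[85,[0,0.2,0.1],[0,0,0]],[85,[0,0.3,0.1],[0,0,0]],[85,[0,0.4,0.1],[0,0,0]],[85,[0,0.45,0.1],[0,0,0]],[85,[0,0.45,0.1],[0,0,0]]]'

```text
time: 0.68
tool_pos: [0.2109, -0.451, 0.2609]
tool_rot: [-0.0, 0.985, 0.172, 0.0]
contact_force: [0.6, -0.3, 0.4]
gripper_width: 0.994
grasp_force: 0.0
```

```bash
cat >> h.py <<'E'
from scipy.spatial.transform import Rotation as Ro
def toolR(yaw,p,flip=0):
    "tool x horizontal yaw when pointing down; p=tilt of tool z from down toward +x(yaw), deg. y = closing line"
    return Ro.from_euler('z',yaw,degrees=True)*Ro.from_euler('y',-p,degrees=True)*Ro.from_euler('x',180,degrees=True)*Ro.from_euler('z',flip,degrees=True)
def cur():
    s=monitor.state();q=s["tool_rot"];return s["tool_pos"],Ro.from_quat([q[1],q[2],q[3],q[0]]),s
def go(pos,R,ref=None):
    p,r,s=cur()
    if ref: p,r=ref
    d=np.array(pos)-p;v=(R*r.inv()).as_rotvec()
    print("shift",(d/.3).round(3).tolist(),"turn",(v/(np.pi/2)).round(3).tolist(),"rows>=",max(np.linalg.norm(d)/.0417,np.degrees(np.linalg.norm(v))/7.16).round(1))
E
python3 - <<'E'
from h import *
p,r,s=cur();print(p,s["joint_pos"])
go([.33,-.30,.26],toolR(-8.4,45))
E
```

```text
[ 0.21085408 -0.45099671  0.26091072] [-1.28323130e+00 -2.73967481e-01  1.86510723e+00  3.04275749e-04
  1.55110992e+00 -5.76467622e-02]
shift [0.397, 0.503, -0.003] turn [0.05, -0.502, -0.297] rows>= 7.4
```

Emit:
arm_command --rows '[[50,[0.4,0.5,0.1],[0.05,-0.5,-0.297]],[50,[0.4,0.5,0.1],[0.05,-0.5,-0.297]],[50,[0.4,0.5,0.1],[0.05,-0.5,-0.297]],[50,[0.4,0.5,0.1],[0.05,-0.5,-0.297]],[50,[0.4,0.5,0.1],[0.05,-0.5,-0.297]],[50,[0.4,0.5,0.1],[0.05,-0.5,-0.297]],[50,[0.4,0.5,0.1],[0.05,-0.5,-0.297]],[50,[0.4,0.5,0.1],[0.05,-0.5,-0.297]],[50,[0.4,0.5,0.1],[0.05,-0.5,-0.297]],[50,[0.4,0.5,0.1],[0.05,-0.5,-0.297]],[50,[0.4,0.5,0.1],[0.05,-0.5,-0.297]]]'

```text
time: 1.6
tool_pos: [0.3307, -0.304, 0.2921]
tool_rot: [0.028, 0.922, -0.068, 0.38]
contact_force: [0.4, -1.5, -0.7]
gripper_width: 0.585
grasp_force: 0.0
```

Run:
```python
from h import *
p,r,s=cur();print(p,s["joint_pos"].round(4).tolist(),r.as_quat().tolist(),s["gripper_width"])
print((r*toolR(-8.4,45).inv()).magnitude())
```

```text
[ 0.33072107 -0.30401929  0.29206612] [-1.3557, -0.8442, 2.3092, 0.7322, 1.3969, 0.3364] [0.9221766499928923, -0.06820360362146867, 0.3796870620981599, 0.02786089618444311] 0.5849469657473648
0.004382159551028117
```

```bash
cat > kin.py <<'E'
from h import *
from scipy.optimize import least_squares
D=[([-1.34599823,.0533243297,1.61418256,0,1.47599255,-.118994],[.21054238,-.58786226,.23014974],[.98526,.17105,-.00004,-.00095]),
([-1.28323,-.273967,1.865107,.0003043,1.55111,-.0576468],[.21085408,-.45099671,.26091072],[.985,.172,0,0]),
([-1.3557,-.8442,2.3092,.7322,1.3969,.3364],[.33072107,-.30401929,.29206612],[0.9221766,-0.0682036,0.379687,0.0278609])]
def fk(q,L):
    a,h,l1,l2,l3,e,w=L
    y=lambda t:Ro.from_euler('y',t);z=lambda t:Ro.from_euler('z',t)
    R1=z(q[0]);R2=R1*y(q[1]);p=R1.apply([a,0,h])+R2.apply([0,0,l1]);R3=R2*y(q[2]);p=p+R3.apply([e,0,l2])
    R4=R3*z(S4*q[3]);R5=R4*y(q[4]);p=p+R5.apply([w,0,l3]);return p,R5*z(S6*q[5]+O6)
S4=1;S6=1;O6=0
def fit():
    global S4,S6,O6
    best=None
    for S4 in(1,-1):
      for S6 in(1,-1):
        for O6 in(0,np.pi/2,np.pi,-np.pi/2):
            e=sum((fk(q,[0]*7)[1]*Ro.from_quat(r).inv()).magnitude() for q,p,r in D)
            if best is None or e<best[0]:best=(e,S4,S6,O6)
    _,S4,S6,O6=best
    s=least_squares(lambda L:np.concatenate([[1e3*x for x in fk(q,L)[0]-p] for q,p,_ in D]+[1*np.array([L[0],L[5],L[6]])]),[0,.3,.4,.4,.2,0,0])
    return s.x,best,np.abs(s.fun).max()
L,best,res=fit()
lo=np.array([-3.01,-1.01,.06,-1.02,.09,-3.14]);hi=np.array([3.01,2.22,2.58,4.17,2.62,3.14])
def ik(pos,R,q0):
    bb=None
    for k in range(12):
        st=np.array(q0)+ (0 if k==0 else np.random.default_rng(k).normal(0,.6,6))
        st=np.clip(st,lo+.01,hi-.01)
        s=least_squares(lambda q:np.r_[10*(fk(q,L)[0]-pos),(fk(q,L)[1]*R.inv()).as_rotvec()],st,bounds=(lo,hi))
        if bb is None or s.cost<bb.cost-1e-9:bb=s
        if bb.cost<1e-8:break
    return bb.x,np.sqrt(2*bb.cost)
E
python3 - <<'E'
from kin import *
print(L.round(4),best,res)
ax=np.array([np.cos(np.radians(-8.4)),np.sin(np.radians(-8.4)),0]);c=np.array([.5133,-.2865,0]);hin=c+.075*ax+[0,0,.11]
for p0 in (85,60,45,30,0):
    q=D[2][0];print("p0",p0)
    for th in range(0,100,15):
        t=np.radians(th);rad=-ax*np.cos(t)+np.array([0,0,1])*np.sin(t);nor=ax*np.sin(t)+np.array([0,0,1])*np.cos(t)
        g=hin+.18*rad+.013*nor;R=toolR(-8.4,p0-th);tcp=g+R.apply([0,0,.012])
        q,e=ik(tcp,R,q);print(th,tcp.round(3),q.round(2),round(e,4))
E
```

```text
[ 0.5651 -1.1929 -0.0217  0.2951  0.32   -1.8007  0.4107] (0.0009952484833558742, 1, 1, 1.5707963267948966) 72.27182522662714
p0 85
0 [ 0.421 -0.273  0.122] [-0.25 -0.14  1.38 -0.3   0.56  1.82] 0.3197
15 [ 0.43  -0.274  0.165] [ 0.01  0.06  1.2  -0.56  0.68  2.06] 0.2034
30 [ 0.449 -0.277  0.204] [-1.1  -0.13  1.57  0.63  1.12  0.57] 0.1724
45 [ 0.478 -0.281  0.237] [-1.01  1.46  0.06  0.6   1.2   0.6 ] 0.0487
60 [ 0.515 -0.287  0.262] [-0.86  1.54  0.06  0.51  1.34  0.74] 0.251
75 [ 0.556 -0.293  0.275] [-0.55  1.63  0.06  0.11  1.51  1.15] 0.2374
90 [ 0.599 -0.299  0.278] [-0.45  1.67  0.06 -0.03  1.54  1.27] 0.0472
p0 60
0 [ 0.42  -0.273  0.117] [-0.9  -0.2   1.59  0.34  0.95  0.9 ] 0.3732
15 [ 0.427 -0.274  0.161] [-0.97 -0.06  1.51  0.44  1.13  0.72] 0.1518
30 [ 0.446 -0.277  0.201] [-0.87  1.47  0.06  0.38  1.24  0.78] 0.0262
45 [ 0.474 -0.281  0.235] [-0.66  1.55  0.06  0.18  1.4   1.03] 0.1182
60 [ 0.51  -0.286  0.26 ] [-0.51  1.6   0.06 -0.    1.49  1.21] 0.0132
75 [ 0.551 -0.292  0.276] [-0.45  0.29  1.41 -0.07  1.59  1.26] 0.1124
90 [ 0.594 -0.298  0.28 ] [-0.42  0.32  1.
[... 829 characters left out ...]
0.285  0.262] [-0.46  0.25  1.41 -0.1   1.57  1.24] 0.4256
75 [ 0.545 -0.291  0.279] [-0.43  0.28  1.41 -0.13  1.62  1.26] 0.6059
90 [ 0.59  -0.298  0.284] [-0.4   0.32  1.42 -0.15  1.64  1.27] 0.813
p0 0
0 [ 0.409 -0.271  0.111] [-0.58  0.09  1.41 -0.    1.19  1.13] 0.5173
15 [ 0.416 -0.272  0.158] [-0.55  0.14  1.41 -0.04  1.33  1.15] 0.5468
30 [ 0.434 -0.275  0.201] [-0.51  0.18  1.41 -0.08  1.45  1.18] 0.6352
45 [ 0.462 -0.279  0.238] [-0.47  0.22  1.41 -0.12  1.54  1.21] 0.7607
60 [ 0.499 -0.284  0.266] [-0.44  0.25  1.42 -0.15  1.6   1.22] 0.9152
75 [ 0.542 -0.291  0.284] [-0.41  0.28  1.42 -0.18  1.65  1.23] 1.0959
90 [ 0.588 -0.298  0.29 ] [-2.9   0.58  0.06  1.43  0.09  3.13] 1.0175
```

```bash
sed -i 's/a,h,l1,l2,l3,e,w=L/a,h,l1,l2,l3,e,w,dy,d4=L/; s/R1.apply(\[a,0,h\])/R1.apply([a,dy,h])/; s/p=p+R5.apply(\[w,0,l3\])/p=p+R5.apply([w,d4,l3])/; s/\[0\]\*7/[0]*9/; s/1\*np.array(\[L\[0\],L\[5\],L\[6\]\])/.3*np.array([L[0],L[5],L[6],L[7],L[8],L[1]-.3])/; s/\[0,.3,.4,.4,.2,0,0\]/[0,.3,.4,.4,.2,0,0,0,0]/' kin.py
cat > t.py <<'E'
from kin import *
print(L.round(4),best,res)
ax=np.array([np.cos(np.radians(-8.4)),np.sin(np.radians(-8.4)),0]);c=np.array([.5133,-.2865,0]);hin=c+.075*ax+[0,0,.11]
for p0 in (85,60,45,30):
    q=D[2][0];print("p0",p0)
    for th in range(0,100,15):
        t=np.radians(th);rad=-ax*np.cos(t)+np.array([0,0,1])*np.sin(t);nor=ax*np.sin(t)+np.array([0,0,1])*np.cos(t)
        g=hin+.18*rad+.013*nor;R=toolR(-8.4,p0-th);tcp=g+R.apply([0,0,.012])
        q,e=ik(tcp,R,q);print(th,tcp.round(3),q.round(2),round(e,4))
E
python3 t.py
```

```text
[0.0106 0.2384 0.4266 0.6102 0.2791 0.0967 0.0109 0.0701 0.0041] (0.0009952484833558742, 1, 1, 1.5707963267948966) 0.029011892814510356
p0 85
0 [ 0.421 -0.273  0.122] [-1.28 -0.14  2.58  1.85  1.24 -0.89] 0.0173
15 [ 0.43  -0.274  0.165] [-1.22 -0.59  2.58  1.41  1.   -0.28] 0.0144
30 [ 0.449 -0.277  0.204] [-1.07 -0.66  2.42  0.95  0.93  0.23] 0.0
45 [ 0.478 -0.281  0.237] [-0.9  -0.52  2.19  0.55  1.    0.63] 0.0
60 [ 0.515 -0.287  0.262] [-0.75 -0.31  1.93  0.26  1.17  0.9 ] 0.0
75 [ 0.556 -0.293  0.275] [-0.64 -0.07  1.67  0.08  1.39  1.07] 0.0
90 [ 0.599 -0.299  0.278] [-0.56  0.19  1.39 -0.04  1.64  1.16] 0.0
p0 60
0 [ 0.42  -0.273  0.117] [-1.18 -0.56  2.57  1.23  0.91 -0.18] 0.0
15 [ 0.427 -0.274  0.161] [-1.04 -0.62  2.41  0.75  0.95  0.35] 0.0
30 [ 0.446 -0.277  0.201] [-0.89 -0.49  2.18  0.39  1.08  0.71] 0.0
45 [ 0.474 -0.281  0.235] [-0.75 -0.29  1.94  0.15  1.28  0.94] 0.0
60 [ 0.51  -0.286  0.26 ] [-0.64 -0.06  1.68  0.    1.52  1.08] 0.0
75 [ 0.551 -0.292  0.276] [-0.56  0.19  1.41 -0.11  1.78  1.15] 0.0
90 [ 0.594 -0.298  0.28 ] [-0.5   0.45  1.14 -0.2   2.04  1.17] 
[... 265 characters left out ...]
1.49  1.04] 0.0
60 [ 0.507 -0.285  0.261] [-0.59  0.1   1.53 -0.11  1.74  1.12] 0.0
75 [ 0.548 -0.292  0.277] [-0.53  0.34  1.27 -0.21  2.01  1.15] 0.0
90 [ 0.592 -0.298  0.282] [-0.48  0.6   1.01 -0.31  2.27  1.13] 0.0
p0 30
0 [ 0.415 -0.272  0.113] [-0.94 -0.47  2.32  0.45  0.96  0.57] 0.0
15 [ 0.422 -0.273  0.158] [-0.81 -0.36  2.12  0.17  1.18  0.85] 0.0
30 [ 0.44  -0.276  0.199] [-0.7  -0.18  1.89  0.    1.43  1.01] 0.0
45 [ 0.468 -0.28   0.235] [-0.62  0.03  1.65 -0.12  1.7   1.1 ] 0.0
60 [ 0.504 -0.285  0.262] [-0.55  0.25  1.41 -0.21  1.96  1.13] 0.0
75 [ 0.545 -0.291  0.279] [-0.5   0.49  1.16 -0.31  2.22  1.12] 0.0
90 [ 0.59  -0.298  0.284] [-0.47  0.73  0.91 -0.46  2.47  1.04] 0.0
```

```bash
cat > arc.py <<'E'
from h import *
ax=np.array([np.cos(np.radians(-8.4)),np.sin(np.radians(-8.4)),0]);c=np.array([.5133,-.2865,0]);hin=c+.075*ax+[0,0,.11]
def pose(th,off=.016,p0=45):
    t=np.radians(th);Z=np.array([0,0,1]);rad=-ax*np.cos(t)+Z*np.sin(t);nor=ax*np.sin(t)+Z*np.cos(t)
    R=toolR(-8.4,p0-th);return hin+.18*rad+.013*nor+R.apply([0,0,off]),R
E
python3 - <<'E'
from arc import *
go(*pose(0,-.07));go(*pose(0))
E
```

```text
shift [0.099, 0.134, -0.399] turn [-0.001, -0.003, 0.001] rows>= 3.1
shift [0.3, 0.104, -0.601] turn [-0.001, -0.003, 0.001] rows>= 4.9
```

Emit:
arm_command --rows '[[50,[0.1,0.134,-0.4],[0,0,0]],[50,[0.1,0.134,-0.4],[0,0,0]],[50,[0.1,0.134,-0.4],[0,0,0]],[50,[0.1,0.134,-0.4],[0,0,0]],[50,[0.17,0.124,-0.47],[0,0,0]],[50,[0.235,0.114,-0.535],[0,0,0]],[50,[0.3,0.104,-0.6],[0,0,0]],[50,[0.3,0.104,-0.6],[0,0,0]],[50,[0.3,0.104,-0.6],[0,0,0]]]'

```text
time: 2.35
tool_pos: [0.4216, -0.2723, 0.1113]
tool_rot: [0.026, 0.922, -0.068, 0.379]
contact_force: [0.1, 0.2, 0.6]
gripper_width: 0.588
grasp_force: 0.0
```

Run:
```python
from arc import *
p,r,s=cur();print(p,s["gripper_width"]);go(*pose(0))
f=vision.grab_frame("scene");u,v=proj(f,p).astype(int);save(f,"fin1",(max(u-90,0),max(v-70,0),u+90,v+70),4)
```

```text
[ 0.42159806 -0.27229071  0.11130607] 0.5878853383862612
shift [-0.003, -0.002, 0.001] turn [-0.003, -0.003, -0.001] rows>= 0.1
```

View pics/fin1.png

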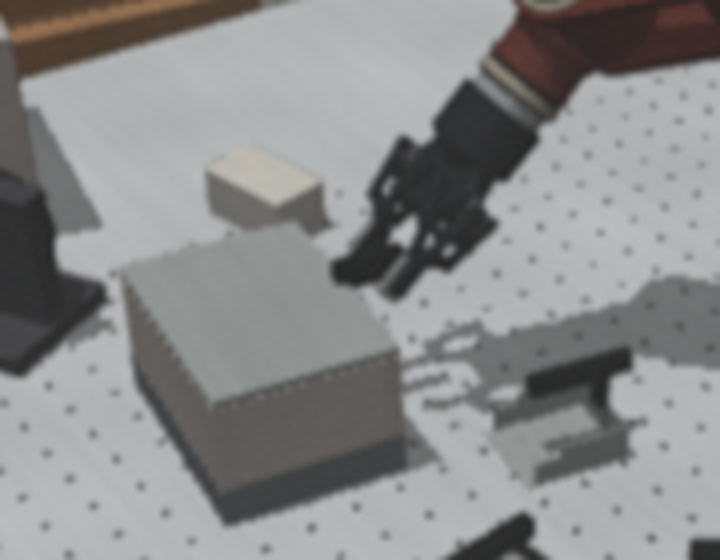

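The fingers at (385,270) straddle the lid's fin at (365,265) in the crop. I'll close on it.

Emit:
arm_command --rows '[[0,[0,0,0],[0,0,0]],[0,[0,0,0],[0,0,0]],[0,[0,0,0],[0,0,0]],[0,[0,0,0],[0,0,0]],[0,[0,0,0],[0,0,0]],[0,[0,0,0],[0,0,0]],[0,[0,0,0],[0,0,0]],[0,[0,0,0],[0,0,0]]]'

```text
time: 3.07
tool_pos: [0.4206, -0.2741, 0.1138]
tool_rot: [0.03, 0.922, -0.068, 0.381]
contact_force: [-5.8, -2.3, 3.8]
gripper_width: 0.156
grasp_force: 58.5
```

Run:
```python
from arc import *
from kin import ik
p,r,s=cur();print(p,s["gripper_width"],s["contact_force"])
P0,R0=pose(0)
for a,b in((0,48),(48,92)):
    A,RA=pose(a);q=s["joint_pos"]
    for th in np.linspace(a,b,13)[1:]:
        B,RB=pose(th);print(round(th,1),((B-A)/.3).round(3).tolist(),((RB*RA.inv()).as_rotvec()/(np.pi/2)).round(4).tolist())
```

```text
[ 0.42061664 -0.27410059  0.11381018] 0.15575295252705595 [-5.77631209 -2.25872506  3.78876145]
4.0 [0.002, -0.0, 0.039] [0.0065, 0.044, -0.0]
8.0 [0.006, -0.001, 0.078] [0.013, 0.0879, 0.0]
12.0 [0.013, -0.002, 0.117] [0.0195, 0.1319, -0.0]
16.0 [0.023, -0.003, 0.155] [0.026, 0.1759, -0.0]
20.0 [0.035, -0.005, 0.192] [0.0325, 0.2198, 0.0]
24.0 [0.05, -0.007, 0.228] [0.039, 0.2638, 0.0]
28.0 [0.068, -0.01, 0.263] [0.0454, 0.3078, -0.0]
32.0 [0.087, -0.013, 0.297] [0.0519, 0.3517, -0.0]
36.0 [0.11, -0.016, 0.329] [0.0584, 0.3957, -0.0]
40.0 [0.134, -0.02, 0.36] [0.0649, 0.4397, 0.0]
44.0 [0.16, -0.024, 0.389] [0.0714, 0.4836, 0.0]
48.0 [0.188, -0.028, 0.416] [0.0779, 0.5276, -0.0]
51.7 [0.027, -0.004, 0.023] [0.006, 0.0403, -0.0]
55.3 [0.056, -0.008, 0.044] [0.0119, 0.0806, -0.0]
59.0 [0.086, -0.013, 0.063] [0.0179, 0.1209, 0.0]
62.7 [0.118, -0.017, 0.08] [0.0238, 0.1612, 0.0]
66.3 [0.15, -0.022, 0.096] [0.0298, 0.2015, 0.0]
70.0 [0.183, -0.027, 0.109] [0.0357, 0.2418, 0.0]
73.7 [0.217, -0.032, 0.12] [0.0417, 0.2821, 0.0]
77.3 [0.252, -0.037, 0.128] [0.0476, 0.3224, 0.0]
81.0 [0.287, -0.042, 0.135] [0.0536, 0.3627, -0.0]
84.7 [0.322, -0.048, 0.139] [0.0595, 0.403, 0.0]
88.3 [0.357, -0.053, 0.141] [0.0655, 0.4433, 0.0]
92.0 [0.393, -0.058, 0.14] [0.0714, 0.4836, 0.0]
```

Emit:
arm_command --rows '[[0,[0.002,0,0.039],[0.0065,0.044,0]],[0,[0.006,-0.001,0.078],[0.013,0.088,0]],[0,[0.013,-0.002,0.117],[0.0195,0.132,0]],[0,[0.023,-0.003,0.155],[0.026,0.176,0]],[0,[0.035,-0.005,0.192],[0.0325,0.22,0]],[0,[0.05,-0.007,0.228],[0.039,0.264,0]],[0,[0.068,-0.01,0.263],[0.0455,0.308,0]],[0,[0.087,-0.013,0.297],[0.052,0.352,0]],[0,[0.11,-0.016,0.329],[0.0585,0.396,0]],[0,[0.134,-0.02,0.36],[0.065,0.44,0]],[0,[0.16,-0.024,0.389],[0.0715,0.4835,0]],[0,[0.188,-0.028,0.416],[0.078,0.5275,0]]]'

```text
time: 4.07
tool_pos: [0.4769, -0.2824, 0.237]
tool_rot: [-0.0, 0.997, -0.075, -0.028]
contact_force: [0.7, -7.8, -6.9]
gripper_width: 0.152
grasp_force: 61.3
```

Emit:
arm_command --rows '[[0,[0.027,-0.004,0.023],[0.006,0.0405,0]],[0,[0.056,-0.008,0.044],[0.012,0.0805,0]],[0,[0.086,-0.013,0.063],[0.018,0.121,0]],[0,[0.118,-0.017,0.08],[0.024,0.161,0]],[0,[0.15,-0.022,0.096],[0.03,0.2015,0]],[0,[0.183,-0.027,0.109],[0.036,0.242,0]],[0,[0.217,-0.032,0.12],[0.042,0.282,0]],[0,[0.252,-0.037,0.128],[0.0475,0.3225,0]],[0,[0.287,-0.042,0.135],[0.0535,0.3625,0]],[0,[0.322,-0.048,0.139],[0.0595,0.403,0]],[0,[0.357,-0.053,0.141],[0.0655,0.4435,0]],[0,[0.393,-0.058,0.14],[0.0715,0.4835,0]]]'

```text
time: 5.07
tool_pos: [0.5947, -0.2998, 0.2784]
tool_rot: [-0.029, 0.914, -0.069, -0.4]
contact_force: [-3.6, -6.0, -3.7]
gripper_width: 0.155
grasp_force: 61.7
```

Run:
```python
from arc import *
p,r,s=cur();print(p,s["joint_pos"].round(2),s["gripper_width"],s["contact_force"],pose(92)[0]);
go(*pose(92))
# retreat along tool -z, then scoop pregrasp
print((r.apply([0,0,-.06])/.3).round(3))
```

```text
[ 0.59473358 -0.29975295  0.27840011] [-0.48  0.64  0.96 -0.33  2.31  1.12] 0.1545199406602928 [-3.60174907 -6.03019228 -3.72618241] [ 0.59498652 -0.29856242  0.27852468]
shift [0.001, 0.004, 0.0] turn [0.001, -0.003, 0.002] rows>= 0.0
[ 0.145 -0.021  0.136]
```

Emit:
arm_command --rows '[[50,[0,0,0],[0,0,0]],[50,[0,0,0],[0,0,0]],[50,[0,0,0],[0,0,0]],[50,[0,0,0],[0,0,0]],[50,[0.05,-0.007,0.05],[0,0,0]],[50,[0.12,-0.018,0.12],[0,0,0]],[50,[0.2,-0.03,0.2],[0,0,0]],[50,[0.24,0.1,0.34],[0,0,0]],[50,[0.24,0.1,0.4],[0,0,0]]]'

```text
time: 5.82
tool_pos: [0.6675, -0.2664, 0.3986]
tool_rot: [-0.03, 0.914, -0.067, -0.4]
contact_force: [-0.2, 0.7, -0.1]
gripper_width: 0.583
grasp_force: 0.0
```

```bash
cat > sc.py <<'E'
from kin import *
def scoop_pose(ref_s,ref_w,yaw,t,G):
    "TCP pose putting scoop-frame point ref_s at world ref_w, scoop yaw, pitched mouth-down t deg. G=(gx,gz) TCP in scoop frame, aligned"
    S=Ro.from_euler('z',yaw,degrees=True)*Ro.from_euler('y',-t,degrees=True)
    return np.array(ref_w)+S.apply(np.array([G[0],0,G[1]])-np.array(ref_s)),toolR(yaw,t)
E
python3 - <<'E'
from sc import *
go([.5075,.0015,.16],toolR(6.7,0));go([.5075,.0015,.049],toolR(6.7,0))
f=vision.grab_frame("scene");save(f,"lid1",(180,80,480,300),2.5)
G=(.02,.047);lip=[-.045,0,0]
for yaw in(-8,-20,-30,-40):
  for t in(0,45,70):
    P,R=scoop_pose(lip,[.52,-.287,.085+(.05 if t==0 else 0)],yaw,t,G);q,e=ik(P,R,[-.5,0,1.6,0,1.5,1]);print(yaw,t,P.round(3),q.round(2),round(e,4))
tx=np.array([np.cos(np.radians(-7.7)),np.sin(np.radians(-7.7)),0])
for u in(-.119,.02):
  for t in (0,-20,3):
    P,R=scoop_pose(lip,np.array([.488,.308,.005])+u*tx,-7.7,t,G);q,e=ik(P,R,[.5,0,1.6,0,1.5,1]);print(u,t,P.round(3),q.round(2),round(e,4))
E
```

```text
shift [-0.533, 0.893, -0.795] turn [-0.008, -0.527, 0.158] rows>= 9.4
shift [-0.533, 0.893, -1.165] turn [-0.008, -0.527, 0.158] rows>= 11.2
-8 0 [ 0.584 -0.296  0.182] [-0.58  0.16  1.59 -0.    1.4   1.13] 0.0
-8 45 [ 0.533 -0.289  0.164] [-0.84 -0.32  2.2   0.74  0.75  0.44] 0.0
-8 70 [ 0.498 -0.284  0.162] [-1.03 -0.37  2.46  1.56  0.82 -0.39] 0.0
-20 0 [ 0.581 -0.309  0.182] [-0.6   0.16  1.58 -0.    1.4   1.32] 0.0
-20 45 [ 0.532 -0.291  0.164] [-0.76 -0.37  2.24  0.53  0.6   0.82] 0.0
-20 70 [ 0.499 -0.279  0.162] [-0.9  -0.49  2.53  1.69  0.52 -0.35] 0.0
-30 0 [ 0.576 -0.319  0.182] [-0.62  0.16  1.58  0.    1.4   1.48] 0.0
-30 45 [ 0.531 -0.293  0.164] [-0.68 -0.38  2.24  0.23  0.51  1.26] 0.0
-30 70 [ 0.501 -0.276  0.162] [-0.74 -0.53  2.56  2.03  0.23 -0.54] 0.0
-40 0 [ 0.57  -0.329  0.182] [-0.64  0.16  1.58 -0.    1.4   1.63] 0.0
-40 45 [ 0.53  -0.295  0.164] [-0.59 -0.36  2.23 -0.15  0.5   1.78] 0.0
-40 70 [ 0.503 -0.273  0.162] [-0.57 -0.54  2.49 -1.02  0.09  2.64] 0.0892
-0.119 0 [0.434 0.315 0.052] [ 0.49  0.03  1.96 -0.    1.16  2.19] 0.0
-0.119 -20 [0.447 0.314 0.027] [0.39 0.27 1.77 0.17 1.41 2.04] 0.0
-0.119 3 [0.432 0.316 0.055] [ 0.51 -0.01  1.98 -0.03  1.12  2.23] 0.0
0.02 0 [0.572 0.297 0.052] [0.36 0.26 1.69 0.   1.19 2.07] 0.0
0.02 -20 [0.584 0.295 0.027] [0.29 0.5  1.47 0.14 1.49 1.96] 0.0
0.02 3 [0.57  0.297 0.055] [ 0.38  0.23  1.73 -0.03  1.14  2.09] 0.0
```

View pics/lid1.png

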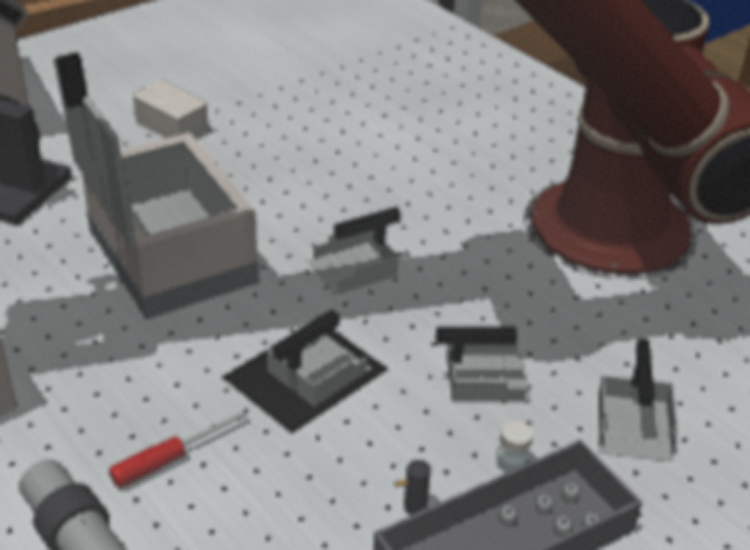

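The lid stands upright at (90,180) and the tank is open at (175,200). The scoop on the mat at (310,350) has its mouth towards the robot.

Emit:
arm_command --rows '[[50,[-0.1,0.2,0],[0,-0.06,0.016]],[50,[-0.2,0.4,-0.05],[-0.001,-0.12,0.032]],[50,[-0.35,0.6,-0.2],[-0.003,-0.2,0.064]],[50,[-0.45,0.75,-0.4],[-0.004,-0.28,0.09]],[50,[-0.533,0.893,-0.7],[-0.008,-0.527,0.158]],[50,[-0.533,0.893,-0.7],[-0.008,-0.527,0.158]],[50,[-0.533,0.893,-0.795],[-0.008,-0.527,0.158]],[50,[-0.533,0.893,-0.795],[-0.008,-0.527,0.158]],[50,[-0.533,0.893,-0.795],[-0.008,-0.527,0.158]],[50,[-0.533,0.893,-0.795],[-0.008,-0.527,0.158]],[50,[-0.533,0.893,-0.795],[-0.008,-0.527,0.158]],[50,[-0.533,0.893,-0.795],[-0.008,-0.527,0.158]]]'

```text
time: 6.87
tool_pos: [0.5041, 0.0008, 0.1577]
tool_rot: [-0.0, 0.998, 0.058, -0.0]
contact_force: [1.2, 0.0, 1.0]
gripper_width: 0.584
grasp_force: 0.0
```

Run:
```python
from sc import *
p,r,s=cur();print(p,s["joint_pos"].round(2));go([.5075,.0015,.050],toolR(6.7,0))
```

```text
[0.50409559 0.0008152  0.15769938] [-0.15 -0.18  1.96  0.    1.36  1.31]
shift [0.011, 0.002, -0.359] turn [-0.001, -0.0, 0.0] rows>= 2.6
```

Emit:
arm_command --rows '[[50,[0.005,0.002,-0.1],[0,0,0]],[50,[0.005,0.002,-0.2],[0,0,0]],[50,[0.005,0.002,-0.28],[0,0,0]],[50,[0.005,0.002,-0.36],[0,0,0]],[50,[0.005,0.002,-0.36],[0,0,0]],[50,[0.005,0.002,-0.36],[0,0,0]],[0,[0.005,0.002,-0.36],[0,0,0]],[0,[0.005,0.002,-0.36],[0,0,0]],[0,[0.005,0.002,-0.36],[0,0,0]],[0,[0.005,0.002,-0.36],[0,0,0]],[0,[0.005,0.002,-0.36],[0,0,0]],[0,[0.005,0.002,-0.36],[0,0,0]]]'

```text
time: 7.87
tool_pos: [0.5107, 0.0001, 0.0543]
tool_rot: [0.0, 0.998, 0.057, 0.003]
contact_force: [0.1, -0.5, 7.9]
gripper_width: 0.151
grasp_force: 59.6
```

Emit:
arm_command --rows '[[0,[0,0,0],[0,0,0]],[0,[0,0,0.02],[0,0,0]],[0,[0,0,0.08],[0,0,0]],[0,[0,0,0.16],[0,0,0]],[0,[0,0,0.25],[0,0,0]],[0,[0,0,0.33],[0,0,0]],[0,[0,0,0.4],[0,0,0]],[0,[0,0,0.4],[0,0,0]],[0,[0,0,0.4],[0,0,0]]]'

```text
time: 8.62
tool_pos: [0.5091, 0.0004, 0.1726]
tool_rot: [0.0, 0.998, 0.057, 0.002]
contact_force: [-1.6, 0.6, -2.1]
gripper_width: 0.15
grasp_force: 58.6
```

Run:
```python
from sc import *
p,r,s=cur();print(p,s["joint_pos"].round(2),s["contact_force"],s["ft_torque"],s["gripper_width"],s["grasp_force"])
S=toolR(6.7,0)
for n in("scene","top"):
    f=vision.grab_frame(n);C=cloud(f);m=(np.linalg.norm(C-p,axis=-1)<.14)
    X=r.inv().apply(C[m]-p)   # tool frame
    X=X*[1,-1,-1]; 
    # floor points: scoop underside at about z=-.047
    k=(X[:,2]>-.06)&(X[:,2]<-.035)&(abs(X[:,1])<.05)&(X[:,0]>-.08)&(X[:,0]<.05)
    F=X[k];A=np.c_[F[:,:2],np.ones(len(F))];co,_,_,_=np.linalg.lstsq(A,F[:,2],rcond=None)
    print(n,len(F),co.round(4),F.min(0).round(4),F.max(0).round(4))
    u,v=proj(f,p).astype(int)
    save(f,"sc_"+n,(u-60,v-50,u+60,v+60),5)
```

```text
[5.09084594e-01 4.49495877e-04 1.72616992e-01] [-0.15 -0.19  1.94  0.    1.38  1.31] [-1.60573986  0.59139262 -2.07391232] [-0.0048757   0.04242774  0.01522987] 0.14962839233556927 58.64966999972239
scene 411 [ 0.0559  0.0603 -0.0454] [-0.0699 -0.0395 -0.0539] [ 0.0233  0.0432 -0.0351]
top 376 [ 0.0013  0.0024 -0.0506] [-0.0646 -0.0366 -0.0586] [ 0.0018  0.0375 -0.0364]
```

View pics/sc_scene.png

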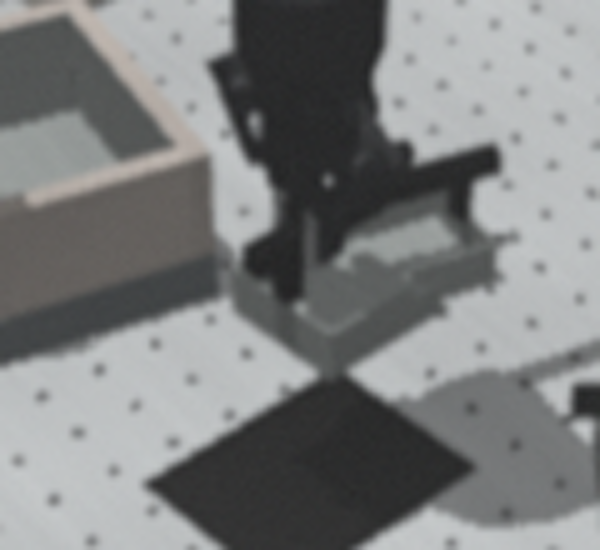

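The picture shows the scoop (pan at (330,340), level) lifted clear of the mat in the gripper. A decoy is visible behind it at (430,210). Next is the tub.

```bash
cat >> sc.py <<'E'
G=(.022,.051);LIP=[-.045,0,0];BACK=[.045,0,0]
ty=-7.7;tx=np.array([np.cos(np.radians(ty)),np.sin(np.radians(ty)),0]);tc=np.array([.4884,.307,0])
def tubp(u,z,t,ref=LIP): return scoop_pose(ref,tc+u*tx+[0,0,z],ty,t,G)
E
python3 - <<'E'
from sc import *
go(*tubp(.014,.10,2));go(*tubp(.014,.03,2));
E
```

```text
shift [0.198, 0.986, -0.054] turn [-0.001, -0.023, -0.159] rows>= 7.2
shift [0.198, 0.986, -0.288] turn [-0.001, -0.023, -0.159] rows>= 7.5
```

Emit:
arm_command --rows '[[0,[0.02,0.09,0.02],[0,-0.002,-0.016]],[0,[0.04,0.2,0.02],[0,-0.004,-0.032]],[0,[0.06,0.31,0.02],[0,-0.006,-0.05]],[0,[0.085,0.42,0.02],[0,-0.01,-0.068]],[0,[0.107,0.53,0.02],[0,-0.012,-0.086]],[0,[0.13,0.64,0.02],[0,-0.015,-0.104]],[0,[0.15,0.75,0.01],[0,-0.018,-0.122]],[0,[0.17,0.85,0],[0,-0.02,-0.14]],[0,[0.185,0.93,-0.02],[-0.001,-0.023,-0.152]],[0,[0.198,0.986,-0.054],[-0.001,-0.023,-0.159]],[0,[0.198,0.986,-0.054],[-0.001,-0.023,-0.159]],[0,[0.198,0.986,-0.054],[-0.001,-0.023,-0.159]]]'

```text
time: 9.72
tool_pos: [0.5659, 0.2962, 0.1514]
tool_rot: [0.003, 0.998, -0.066, 0.016]
contact_force: [0.2, 0.1, -1.5]
gripper_width: 0.15
grasp_force: 59.0
```

Run:
```python
from sc import *
p,r,s=cur();print(p,s["contact_force"]);go(*tubp(.014,.03,2));go(*tubp(.014,.009,2))
f=vision.grab_frame("top");save(f,"ab",(170,150,270,260),5)
```

```text
[0.56594435 0.29622042 0.15144099] [ 0.19569323  0.05662704 -1.53243453]
shift [0.003, 0.001, -0.227] turn [0.003, -0.002, -0.001] rows>= 1.6
shift [0.003, 0.001, -0.297] turn [0.003, -0.002, -0.001] rows>= 2.1
```

View pics/ab.png

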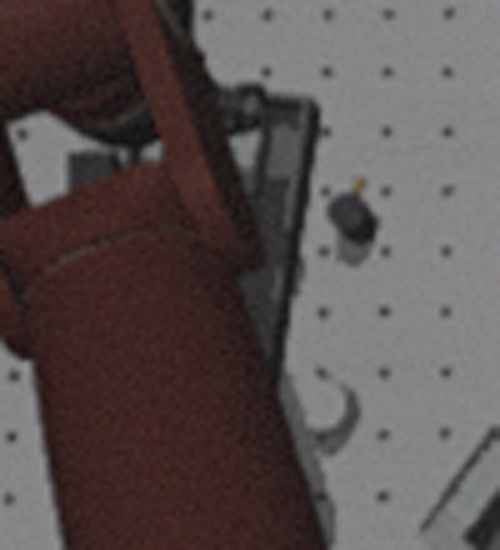

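The arm hides the tub from the top camera, so I'll rely on force readings and the scene camera.

Emit:
arm_command --rows '[[0,[0.003,0.001,-0.07],[0,0,0]],[0,[0.003,0.001,-0.14],[0,0,0]],[0,[0.003,0.001,-0.19],[0,0,0]],[0,[0.003,0.001,-0.22],[0,0,0]],[0,[0.003,0.001,-0.25],[0,0,0]],[0,[0.003,0.001,-0.28],[0,0,0]],[0,[0.003,0.001,-0.297],[0,0,0]],[0,[0.003,0.001,-0.297],[0,0,0]]]'

```text
time: 10.43
tool_pos: [0.5683, 0.2962, 0.0651]
tool_rot: [0.002, 0.998, -0.067, 0.018]
contact_force: [-0.5, -1.4, -1.6]
gripper_width: 0.151
grasp_force: 59.0
```

Run:
```python
from sc import *
p,r,s=cur();print(p,s["contact_force"],s["ft_torque"]);go(*tubp(.014,.004,2))
f=vision.grab_frame("scene");u,v=proj(f,tc+[0,0,.03]).astype(int);save(f,"in1",(u-80,v-60,u+80,v+60),4.5)
```

```text
[0.56829856 0.29622559 0.06513158] [-0.48987954 -1.35385851 -1.55677778] [-0.00569659 -0.04227565  0.05167363]
shift [-0.005, 0.001, -0.026] turn [0.001, 0.001, 0.0] rows>= 0.2
```

View pics/in1.png

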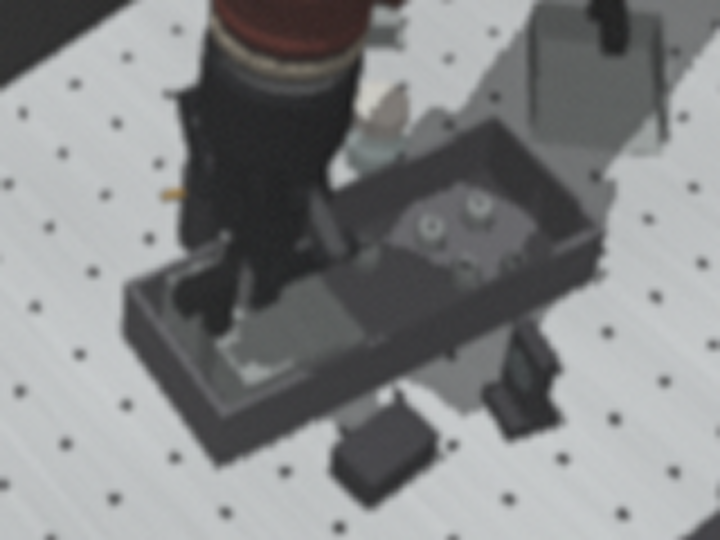

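The scoop's pan lies inside the tub with its lip ahead at about (340,300). Spacers show at (430,228), (478,208), (465,265) and (512,258).

Emit:
arm_command --rows '[[0,[-0.005,0.001,-0.008],[0,0,0]],[0,[-0.005,0.001,-0.016],[0,0,0]],[0,[-0.005,0.001,-0.02],[0,0,0]],[0,[-0.005,0.001,-0.024],[0,0,0]],[0,[-0.005,0.001,-0.024],[0,0,0]]]'

```text
time: 10.9
tool_pos: [0.5673, 0.2969, 0.059]
tool_rot: [0.002, 0.998, -0.067, 0.019]
contact_force: [0.3, -1.0, -1.9]
gripper_width: 0.149
grasp_force: 59.0
```

Emit:
arm_command --rows '[[0,[0,0,-0.004],[0,0,0]],[0,[0,0,-0.006],[0,0,0]],[0,[0,0,-0.006],[0,0,0]]]'

```text
time: 11.15
tool_pos: [0.5675, 0.2969, 0.0575]
tool_rot: [0.002, 0.998, -0.067, 0.019]
contact_force: [0.9, 0.6, -1.5]
gripper_width: 0.147
grasp_force: 59.2
```

Emit:
arm_command --rows '[[0,[0,0,-0.004],[0,0,0]],[0,[0,0,-0.006],[0,0,0]],[0,[0,0,-0.006],[0,0,0]]]'

```text
time: 11.4
tool_pos: [0.5681, 0.297, 0.0568]
tool_rot: [0.002, 0.998, -0.067, 0.02]
contact_force: [-0.3, -0.8, 4.4]
gripper_width: 0.147
grasp_force: 60.0
```

Emit:
arm_command --rows '[[0,[0,0,-0.003],[0,0,0]],[0,[0,0,-0.005],[0,0,0]],[0,[0,0,-0.005],[0,0,0]]]'

```text
time: 11.65
tool_pos: [0.5688, 0.297, 0.0562]
tool_rot: [0.001, 0.998, -0.067, 0.02]
contact_force: [0.9, -3.2, 7.8]
gripper_width: 0.15
grasp_force: 60.4
```

Emit:
arm_command --rows '[[0,[-0.018,0.0024,0],[0,0,0]],[0,[-0.036,0.0048,0],[0,0,0]],[0,[-0.054,0.0072,0],[0,0,0]],[0,[-0.072,0.0097,0],[0,0,0]],[0,[-0.09,0.012,0],[0,0,0]],[0,[-0.108,0.0145,0],[0,0,0]],[0,[-0.126,0.017,0],[0,0,0]],[0,[-0.144,0.0195,0],[0,0,0]],[0,[-0.162,0.022,0],[0,0,0]],[0,[-0.18,0.0243,0],[0,0,0]],[0,[-0.198,0.0268,0],[0,0,0]],[0,[-0.216,0.029,0],[0,0,0]]]'

```text
time: 12.65
tool_pos: [0.5052, 0.3066, 0.0569]
tool_rot: [0.0, 0.997, -0.067, 0.022]
contact_force: [3.1, -0.6, 6.3]
gripper_width: 0.152
grasp_force: 60.2
```

```bash
cat > look.py <<'E'
from sc import *
p,r,s=cur();print(p,s["contact_force"].round(1),s["ft_torque"].round(2),"yaw",np.degrees(np.arctan2(*(r.apply([1,0,0])[[1,0]]))).round(2))
S=r*Ro.from_euler('x',180,degrees=True);lip=p+S.apply([-.045-G[0],0,-G[1]]);d=lip-tc;print("lip u",(d@tx).round(4),"v",(d@[-tx[1],tx[0],0]).round(4),"z",lip[2].round(4))
f=vision.grab_frame("scene");C=cloud(f);D_=C-tc;u=D_@tx;v=D_@np.array([-tx[1],tx[0],0])
V=cv2.cvtColor(f["color"],cv2.COLOR_RGB2HSV)[...,2]
m=(u>-.12)&(u<.05)&(abs(v)<.043)&(C[...,2]>.012)&(C[...,2]<.030)
k,l,st,c=cv2.connectedComponentsWithStats(m.astype(np.uint8))
for i in range(1,k):
    if st[i,4]>5:print(st[i,4],c[i].round(0),"u",u[l==i].mean().round(3),"v",v[l==i].mean().round(3),"z",np.percentile(C[l==i][:,2],90).round(3))
import cv2 as _c
E
python3 look.py
```

```text
[0.50523333 0.30659004 0.05685571] [ 3.1 -0.6  6.3] [-0.11 -0.24  0.04] yaw -7.73
lip u -0.0479 v 0.002 z 0.0029
9 [408. 265.] u -0.115 v -0.042 z 0.026
6 [403. 267.] u -0.1 v -0.042 z 0.027
54 [405. 279.] u -0.081 v -0.01 z 0.021
106 [367. 297.] u 0.038 v -0.006 z 0.028
37 [405. 290.] u -0.057 v 0.019 z 0.021
21 [415. 288.] u -0.084 v 0.026 z 0.021
```

Emit:
arm_command --rows '[[0,[-0.015,0.001,0],[0,0,0]],[0,[-0.03,0.002,0],[0,0,0]],[0,[-0.045,0.003,0],[0,0,0]],[0,[-0.06,0.004,0],[0,0,0]],[0,[-0.075,0.006,0],[0,0,0]],[0,[-0.09,0.008,0],[0,0,0]],[0,[-0.105,0.01,0],[0,0,0]],[0,[-0.12,0.012,0],[0,0,0]],[0,[-0.135,0.014,0],[0,0,0]],[0,[-0.15,0.016,0],[0,0,0]],[0,[-0.162,0.018,0],[0,0,0]],[0,[-0.174,0.02,0],[0,0,0]]]'

```text
time: 13.7
tool_pos: [0.4531, 0.3127, 0.0568]
tool_rot: [0.0, 0.997, -0.067, 0.022]
contact_force: [3.8, -0.5, 6.4]
gripper_width: 0.151
grasp_force: 60.2
```

```bash
python3 look.py
```

```text
[0.45313299 0.31269231 0.05684949] [ 3.8 -0.5  6.4] [-0.07 -0.24  0.03] yaw -7.73
lip u -0.1004 v 0.0011 z 0.0029
93 [417. 280.] u -0.105 v 0.008 z 0.022
94 [386. 290.] u -0.015 v -0.003 z 0.028
7 [371. 281.] u 0.003 v -0.043 z 0.029
17 [361. 286.] u 0.032 v -0.042 z 0.028
```

Now a slow push to the near wall.

Emit:
arm_command --rows '[[0,[-0.008,0.001,0],[0,0,0]],[0,[-0.016,0.002,0],[0,0,0]],[0,[-0.024,0.003,0],[0,0,0]],[0,[-0.032,0.004,0],[0,0,0]],[0,[-0.04,0.005,0],[0,0,0]],[0,[-0.046,0.006,0],[0,0,0]],[0,[-0.052,0.007,0],[0,0,0]],[0,[-0.056,0.0075,0],[0,0,0]],[0,[-0.06,0.008,0],[0,0,0]],[0,[-0.06,0.008,0],[0,0,0]]]'

```text
time: 14.58
tool_pos: [0.4351, 0.3152, 0.0568]
tool_rot: [0.0, 0.997, -0.067, 0.022]
contact_force: [3.5, 0.3, 5.8]
gripper_width: 0.154
grasp_force: 60.2
```

```bash
python3 look.py
python3 - <<'E'
from sc import *
f=vision.grab_frame("scene");u,v=proj(f,tc-.07*tx+[0,0,.02]).astype(int);save(f,"in2",(u-40,v-40,u+60,v+40),7)
E
```

```text
[0.43511628 0.31517396 0.05677902] [3.5 0.3 5.8] [-0.03 -0.2   0.07] yaw -7.73
lip u -0.1186 v 0.0011 z 0.0029
115 [418. 279.] u -0.107 v 0.008 z 0.023
133 [388. 285.] u -0.028 v -0.013 z 0.027
20 [364. 284.] u 0.022 v -0.042 z 0.029
11 [358. 287.] u 0.041 v -0.042 z 0.026
```

View pics/in2.png

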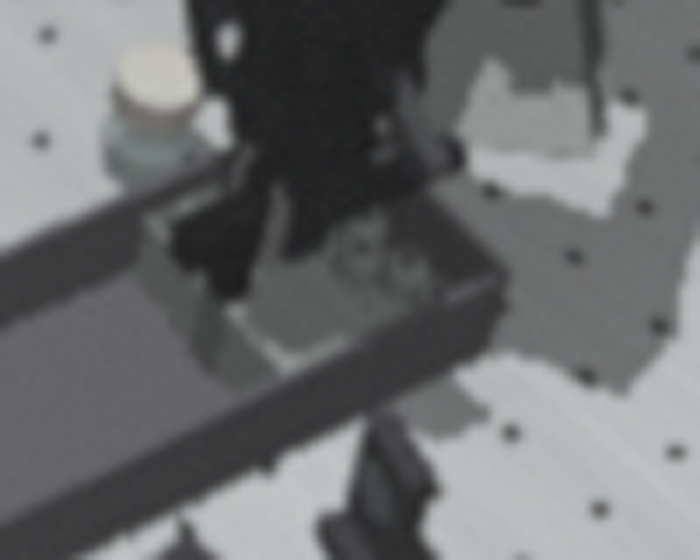

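The spacers at about (360,245) and (405,275) sit inside the pan against the near wall. I'll nudge to wall contact.

Emit:
arm_command --rows '[[0,[-0.006,0.001,0],[0,0,0]],[0,[-0.012,0.0015,0],[0,0,0]],[0,[-0.012,0.0015,0],[0,0,0]]]'

```text
time: 14.93
tool_pos: [0.4336, 0.3155, 0.0577]
tool_rot: [-0.0, 0.997, -0.067, 0.025]
contact_force: [6.5, -1.9, 5.9]
gripper_width: 0.153
grasp_force: 60.0
```

```bash
python3 look.py
python3 - <<'E'
from sc import *
p,r,s=cur();S=r*Ro.from_euler('x',180,degrees=True)
back=p+S.apply([.045-G[0],0,-G[1]]);print("back",back)
yv=np.array([-tx[1],tx[0],0])
for a in range(2,26,2):
    # mouth-up: rotation about -? t decreases ; pivot=back bottom edge, lift progressively so pivot rises
    Q=Ro.from_rotvec(yv*np.radians(a));P2=back+Q.apply(p-back)+[0,0,.0005*a]-tx*0.00*a
    lp=back+Q.apply(p+S.apply([-.045-G[0],0,-G[1]])-back)
    print(a,((P2-p)/.3).round(4).tolist(),(yv*np.radians(a)/(np.pi/2)).round(4).tolist(),"lip u",((lp-tc)@tx).round(4),lp[2].round(3))
E
```

```text
[0.43360909 0.31553549 0.0577255 ] [ 6.5 -1.9  5.9] [-0.44 -1.25  0.03] yaw -7.69
lip u -0.1198 v 0.0013 z 0.0035
115 [418. 279.] u -0.107 v 0.008 z 0.023
9 [380. 277.] u -0.025 v -0.042 z 0.028
101 [392. 287.] u -0.033 v -0.002 z 0.029
30 [370. 282.] u 0.004 v -0.042 z 0.029
10 [360. 286.] u 0.036 v -0.042 z 0.027
back [0.45889535 0.3122719  0.00788454]
2 [0.0058, -0.0008, 0.0062] [0.003, 0.022, 0.0] lip u -0.1199 0.007
4 [0.0117, -0.0016, 0.0122] [0.006, 0.044, 0.0] lip u -0.1199 0.01
6 [0.0177, -0.0024, 0.018] [0.0089, 0.0661, 0.0] lip u -0.1198 0.013
8 [0.0237, -0.0032, 0.0235] [0.0119, 0.0881, 0.0] lip u -0.1196 0.016
10 [0.0298, -0.004, 0.0289] [0.0149, 0.1101, 0.0] lip u -0.1192 0.019
12 [0.036, -0.0049, 0.034] [0.0179, 0.1321, 0.0] lip u -0.1188 0.022
14 [0.0423, -0.0057, 0.039] [0.0208, 0.1542, 0.0] lip u -0.1182 0.025
16 [0.0486, -0.0066, 0.0437] [0.0238, 0.1762, 0.0] lip u -0.1176 0.028
18 [0.055, -0.0074, 0.0481] [0.0268, 0.1982, 0.0] lip u -0.1168 0.031
20 [0.0613, -0.0083, 0.0524] [0.0298, 0.2202, 0.0] lip u -0.1159 0.034
22 [0.0678, -0.0092, 0.0564] [0.0328, 0.2422, 0.0] lip u -0.115 0.037
24 [0.0742, -0.01, 0.0602] [0.0357, 0.2643, 0.0] lip u -0.1139 0.04
```

Emit:
arm_command --rows '[[0,[0.0075,-0.001,0.006],[0.003,0.022,0]],[0,[0.0135,-0.002,0.012],[0.006,0.044,0]],[0,[0.0195,-0.0026,0.018],[0.009,0.066,0]],[0,[0.0255,-0.0034,0.0235],[0.012,0.088,0]],[0,[0.0315,-0.0042,0.029],[0.015,0.11,0]],[0,[0.0375,-0.005,0.034],[0.018,0.132,0]],[0,[0.044,-0.006,0.039],[0.021,0.154,0]],[0,[0.05,-0.0068,0.0437],[0.024,0.176,0]],[0,[0.0565,-0.0076,0.048],[0.027,0.198,0]],[0,[0.063,-0.0085,0.0525],[0.03,0.22,0]],[0,[0.069,-0.0094,0.0565],[0.033,0.242,0]],[0,[0.0755,-0.0102,0.06],[0.036,0.264,0]]]'

```text
time: 15.98
tool_pos: [0.4514, 0.3112, 0.0713]
tool_rot: [-0.012, 0.98, -0.066, -0.189]
contact_force: [-0.4, -0.0, -2.4]
gripper_width: 0.149
grasp_force: 59.0
```

```bash
python3 look.py
```

```text
[0.45141526 0.31124746 0.07130028] [-0.4 -0.  -2.4] [-0.04 -0.43  0.01] yaw -7.74
lip u -0.1184 v -0.0007 z 0.0489
18 [374. 280.] u -0.008 v -0.042 z 0.026
124 [401. 285.] u -0.055 v 0.006 z 0.029
20 [394. 289.] u -0.034 v 0.006 z 0.027
12 [359. 286.] u 0.038 v -0.042 z 0.029
```

Emit:
arm_command --rows '[[0,[0.005,0,0.03],[0,0,0]],[0,[0.01,0,0.07],[0,0,0]],[0,[0.01,0,0.12],[0,0,0]],[0,[0.01,0,0.18],[0,0,0]],[0,[0.01,0,0.25],[0,0,0]],[0,[0.01,0,0.32],[0,0,0]],[0,[0.01,0,0.4],[0,0,0]],[0,[0.01,0,0.47],[0,0,0]],[0,[0.01,0,0.52],[0,0,0]],[0,[0.01,0,0.55],[0,0,0]],[0,[0.01,0,0.55],[0,0,0]],[0,[0.01,0,0.55],[0,0,0]]]'

```text
time: 17.03
tool_pos: [0.4543, 0.3114, 0.2372]
tool_rot: [-0.013, 0.98, -0.066, -0.188]
contact_force: [-0.0, -0.4, -3.2]
gripper_width: 0.153
grasp_force: 59.0
```

```bash
python3 look.py
cat > dump.py <<'E'
from sc import *
ca=np.radians(-8.4);cx=np.array([np.cos(ca),np.sin(ca),0]);cy=np.array([-cx[1],cx[0],0]);cc=np.array([.5133,-.2875,0])
def dp(t,a=.01,z=.085,yaw=-18,b=0): return scoop_pose(LIP,cc+a*cx+b*cy+[0,0,z],yaw,t,G)
E
python3 - <<'E'
from dump import *
go(*dp(-21,.0,.24));
q=monitor.state()["joint_pos"]
for t,z in((-21,.24),(-21,.14),(0,.12),(20,.10),(40,.09),(55,.085),(65,.085)):
    P,R=dp(t,.0,z);q,e=ik(P,R,q);print(t,P.round(3),q.round(2),round(e,4))
E
```

```text
[0.4543206  0.31142852 0.23717107] [-0.  -0.4 -3.2] [-0.05 -0.41 -0.03] yaw -7.71
lip u -0.1155 v -0.0002 z 0.2146
20 [401. 268.] u -0.091 v -0.042 z 0.027
26 [389. 273.] u -0.055 v -0.042 z 0.026
11 [377. 278.] u -0.016 v -0.042 z 0.028
7 [372. 280.] u -0.001 v -0.042 z 0.028
16 [367. 284.] u 0.015 v -0.042 z 0.029
13 [361. 286.] u 0.032 v -0.042 z 0.029
shift [0.454, -2.079, 0.092] turn [-0.001, -0.01, -0.114] rows>= 15.3
-21 [ 0.59  -0.312  0.264] [-0.56  0.37  1.23 -0.09  1.9   1.31] 0.0
-21 [ 0.59  -0.312  0.164] [-0.56  0.43  1.32 -0.09  1.75  1.32] 0.0
0 [ 0.577 -0.308  0.171] [-0.6   0.16  1.6  -0.    1.38  1.28] 0.0
20 [ 0.557 -0.302  0.171] [-0.67 -0.1   1.89  0.14  1.03  1.16] 0.0
40 [ 0.531 -0.293  0.172] [-0.76 -0.34  2.17  0.44  0.71  0.87] 0.0
55 [ 0.51  -0.286  0.169] [-0.86 -0.48  2.38  0.93  0.56  0.39] 0.0
65 [ 0.496 -0.282  0.167] [-0.92 -0.52  2.5   1.38  0.55 -0.06] 0.0
```

No spacer remains in the tub, so all five are aboard; the weight agrees. Over the tank the tilted scoop's rear would come close to the lid, so I'll check pouring sideways.

Run:
```python
from dump import *
q0=monitor.state()["joint_pos"]
for yaw in(82,65,45,30,-65,-98):
    q=q0;print(yaw)
    for t,z in((-21,.15),(0,.12),(20,.10),(40,.09),(55,.085),(65,.085)):
        P,R=dp(t,-.005,z,yaw);q,e=ik(P,R,q);print("  ",t,P.round(3),q.round(2),round(e,3))
```

```text
82
   -21 [ 0.52  -0.207  0.174] [-0.33 -0.08  1.87 -0.37  1.3  -0.1 ] 0.0
   0 [ 0.518 -0.22   0.171] [-0.53 -0.05  1.82  0.    1.37 -0.4 ] 0.0
   20 [ 0.515 -0.242  0.171] [-0.71  0.06  1.74  0.29  1.54 -0.61] 0.0
   40 [ 0.511 -0.268  0.172] [-0.85  0.24  1.64  0.52  1.75 -0.75] 0.0
   55 [ 0.508 -0.29   0.169] [-0.93  0.39  1.55  0.66  1.91 -0.8 ] 0.0
   65 [ 0.506 -0.305  0.167] [-0.96  0.5   1.5   0.75  2.02 -0.81] 0.0
65
   -21 [ 0.543 -0.214  0.174] [-0.33  0.05  1.75 -0.37  1.4   0.18] 0.0
   0 [ 0.537 -0.226  0.171] [-0.53 -0.    1.77  0.    1.37 -0.09] 0.0
   20 [ 0.528 -0.246  0.171] [-0.72  0.03  1.77  0.34  1.45 -0.35] 0.0
   40 [ 0.516 -0.27   0.172] [-0.9   0.14  1.74  0.61  1.61 -0.55] 0.0
   55 [ 0.507 -0.29   0.169] [-0.99  0.27  1.7   0.78  1.74 -0.65] 0.0
   65 [ 0.501 -0.303  0.167] [-1.04  0.37  1.67  0.89  1.84 -0.7 ] 0.0
45
   -21 [ 0.566 -0.23   0.174] [-0.36  0.18  1.61 -0.33  1.52  0.47] 0.0
   0 [ 0.556 -0.239  0.171] [-0.53  0.05  1.72 -0.    1.37  0.26] 0.0
   20 [ 0.541 -0.255  0.171] [-0.73 -0.01  1.81  0.36  1.34 -0.03] 0.0
   40 [ 0.521 -0.274  0.17
[... 785 characters left out ...]
.171] [-0.59 -0.08  1.87 -0.2   1.06  2.18] 0.0
   40 [ 0.516 -0.304  0.172] [-0.46 -0.25  2.09 -0.59  0.81  2.55] 0.0
   55 [ 0.507 -0.284  0.169] [-0.35 -0.29  2.23 -1.02  0.73  2.98] 0.022
   65 [ 0.501 -0.271  0.167] [-0.35 -0.36  2.28 -1.02  0.69  2.98] 0.191
-98
   -21 [ 0.497 -0.367  0.174] [-0.88  0.22  1.57  0.27  1.61  2.38] 0.0
   0 [ 0.499 -0.353  0.171] [-0.74  0.06  1.7  -0.    1.37  2.54] 0.0
   20 [ 0.502 -0.332  0.171] [-0.56 -0.03  1.82 -0.34  1.22  2.82] 0.0
   40 [ 0.506 -0.305  0.172] [-0.37 -0.03  1.9  -0.72  1.19  3.14] 0.025
   55 [ 0.509 -0.283  0.169] [-0.29 -0.01  1.93 -0.87  1.22  3.14] 0.224
   65 [ 0.511 -0.269  0.167] [-0.23  0.02  1.94 -0.97  1.26  3.14] 0.352
```

Run:
```python
from dump import *
p,r,s=cur();go(*dp(-21,-.012,.2,82,.01))
P,R=dp(-21,-.012,.2,82,.01);d=(P-p)/.3;h=0
for k in(1,2):
    print(k)
    for i in range(1,13):
        w=(12*(k-1)+i)/24;w=w*w*(3-2*w);w0=.5*(k-1);print(((w-w0)*d).round(3).tolist(),round((w-w0)*.997,3))
```

```text
shift [0.201, -1.69, -0.041] turn [0.007, -0.008, 0.997] rows>= 12.5
1
[0.001, -0.009, -0.0] 0.005
[0.004, -0.033, -0.001] 0.02
[0.009, -0.073, -0.002] 0.043
[0.015, -0.125, -0.003] 0.074
[0.023, -0.189, -0.005] 0.112
[0.031, -0.264, -0.006] 0.156
[0.041, -0.347, -0.008] 0.205
[0.052, -0.438, -0.011] 0.258
[0.064, -0.535, -0.013] 0.315
[0.076, -0.636, -0.016] 0.375
[0.088, -0.74, -0.018] 0.436
[0.1, -0.845, -0.021] 0.498
2
[0.013, -0.105, -0.003] 0.062
[0.025, -0.209, -0.005] 0.123
[0.037, -0.31, -0.008] 0.183
[0.048, -0.407, -0.01] 0.24
[0.059, -0.498, -0.012] 0.294
[0.069, -0.581, -0.014] 0.343
[0.078, -0.655, -0.016] 0.387
[0.086, -0.72, -0.018] 0.425
[0.092, -0.772, -0.019] 0.456
[0.096, -0.812, -0.02] 0.479
[0.099, -0.836, -0.02] 0.493
[0.1, -0.845, -0.021] 0.498
```

Emit:
arm_command --rows '[[0,[0.001,-0.009,0],[0,0,0.005]],[0,[0.004,-0.033,0],[0,0,0.02]],[0,[0.009,-0.073,0],[0,0,0.043]],[0,[0.015,-0.125,0],[0,0,0.074]],[0,[0.023,-0.189,0],[0,0,0.112]],[0,[0.031,-0.264,0],[0,0,0.156]],[0,[0.041,-0.347,0],[0,0,0.205]],[0,[0.052,-0.438,0],[0,0,0.258]],[0,[0.064,-0.535,0],[0,0,0.315]],[0,[0.076,-0.636,0],[0,0,0.375]],[0,[0.088,-0.74,0],[0,0,0.436]],[0,[0.1,-0.845,0],[0,0,0.498]]]'

```text
time: 18.08
tool_pos: [0.4838, 0.0565, 0.2353]
tool_rot: [0.06, 0.93, 0.315, -0.181]
contact_force: [-0.1, 1.1, -2.9]
gripper_width: 0.147
grasp_force: 59.0
```

Emit:
arm_command --rows '[[0,[0.013,-0.105,0],[0,0,0.062]],[0,[0.025,-0.209,0],[0,0,0.123]],[0,[0.037,-0.31,0],[0,0,0.183]],[0,[0.048,-0.407,0],[0,0,0.24]],[0,[0.059,-0.498,0],[0,0,0.294]],[0,[0.069,-0.581,0],[0,0,0.343]],[0,[0.078,-0.655,0],[0,0,0.387]],[0,[0.086,-0.72,0],[0,0,0.425]],[0,[0.092,-0.772,0],[0,0,0.456]],[0,[0.096,-0.812,0],[0,0,0.479]],[0,[0.099,-0.836,0],[0,0,0.493]],[0,[0.1,-0.845,0],[0,0,0.498]]]'

```text
time: 19.08
tool_pos: [0.5132, -0.1963, 0.235]
tool_rot: [0.122, 0.742, 0.644, -0.143]
contact_force: [-0.6, -1.2, -2.9]
gripper_width: 0.147
grasp_force: 59.0
```

Run:
```python
from dump import *
p,r,s=cur();print(p,s["contact_force"]);go(*dp(-21,-.012,.14,82,.01));P0,R0=dp(-21,-.012,.14,82,.01)
for k,seq in enumerate(([-15,-10,-5,0,5,10,15,20,25,30,35,40],[43,46,49,52,55,58,61,64,64,64])):
    for t in seq:
        P,R=dp(t,-.012,np.interp(t,[-21,10,30],[.14,.115,.1]),82,.01);print(t,((P-P0)/.3).round(3).tolist(),((R*R0.inv()).as_rotvec()/(np.pi/2)).round(4).tolist())
    P0,R0=P,R
```

```text
[ 0.51315042 -0.19626974  0.23498259] [-0.56396189 -1.15114867 -2.94482566]
shift [0.003, 0.002, -0.238] turn [0.008, -0.003, 0.001] rows>= 1.7
-15 [-0.001, -0.01, 0.012] [0.066, -0.0093, -0.0]
-10 [-0.003, -0.02, 0.02] [0.121, -0.017, 0.0]
-5 [-0.004, -0.032, 0.028] [0.176, -0.0247, 0.0]
0 [-0.006, -0.046, 0.035] [0.2311, -0.0325, 0.0]
5 [-0.009, -0.061, 0.04] [0.2861, -0.0402, 0.0]
10 [-0.011, -0.078, 0.044] [0.3411, -0.0479, 0.0]
15 [-0.014, -0.097, 0.048] [0.3961, -0.0557, -0.0]
20 [-0.016, -0.117, 0.049] [0.4511, -0.0634, 0.0]
25 [-0.019, -0.138, 0.049] [0.5061, -0.0711, 0.0]
30 [-0.022, -0.159, 0.047] [0.5612, -0.0789, 0.0]
35 [-0.026, -0.182, 0.055] [0.6162, -0.0866, -0.0]
40 [-0.029, -0.206, 0.062] [0.6712, -0.0943, -0.0]
43 [-0.002, -0.014, 0.003] [0.033, -0.0046, 0.0]
46 [-0.004, -0.029, 0.005] [0.066, -0.0093, 0.0]
49 [-0.006, -0.043, 0.006] [0.099, -0.0139, 0.0]
52 [-0.008, -0.058, 0.007] [0.132, -0.0186, 0.0]
55 [-0.01, -0.072, 0.007] [0.165, -0.0232, 0.0]
58 [-0.012, -0.087, 0.006] [0.1981, -0.0278, 0.0]
61 [-0.014, -0.101, 0.004] [0.2311, -0.0325, 0.0]
64 [-0.016, -0.116, 0.001] [0.2641, -0.0371, 0.0]
64 [-0.016, -0.116, 0.001] [0.2641, -0.0371, 0.0]
64 [-0.016, -0.116, 0.001] [0.2641, -0.0371, 0.0]
```

Run:
```python
from dump import *
go(*dp(-21,-.012,.155,82,.01));P0,R0=dp(-21,-.012,.155,82,.01)
for t in [-15,-10,-5,0,5,10,15,20,25,30,35,40]:
        P,R=dp(t,-.012,np.interp(t,[-21,-10,0,10,30],[.155,.138,.122,.112,.1]),82,.01);print(t,((P-P0)/.3).round(3).tolist())
```

```text
shift [0.003, 0.002, -0.188] turn [0.008, -0.003, 0.001] rows>= 1.4
-15 [-0.001, -0.01, -0.003]
-10 [-0.003, -0.02, -0.007]
-5 [-0.004, -0.032, -0.012]
0 [-0.006, -0.046, -0.019]
5 [-0.009, -0.061, -0.017]
10 [-0.011, -0.078, -0.016]
15 [-0.014, -0.097, -0.01]
20 [-0.016, -0.117, -0.006]
25 [-0.019, -0.138, -0.004]
30 [-0.022, -0.159, -0.003]
35 [-0.026, -0.182, 0.005]
40 [-0.029, -0.206, 0.012]
```

Emit:
arm_command --rows '[[0,[0.003,0.002,-0.05],[0.008,-0.003,0]],[0,[0.003,0.002,-0.1],[0.008,-0.003,0]],[0,[0.003,0.002,-0.14],[0.008,-0.003,0]],[0,[0.003,0.002,-0.17],[0.008,-0.003,0]],[0,[0.003,0.002,-0.188],[0.008,-0.003,0]],[0,[0.003,0.002,-0.188],[0.008,-0.003,0]],[0,[0.003,0.002,-0.188],[0.008,-0.003,0]]]'

```text
time: 19.67
tool_pos: [0.5152, -0.1948, 0.1802]
tool_rot: [0.121, 0.742, 0.645, -0.137]
contact_force: [0.0, -0.0, -3.0]
gripper_width: 0.151
grasp_force: 59.0
```

Emit:
arm_command --rows '[[0,[-0.001,-0.01,-0.003],[0.066,-0.009,0]],[0,[-0.003,-0.02,-0.007],[0.121,-0.017,0]],[0,[-0.004,-0.032,-0.012],[0.176,-0.025,0]],[0,[-0.006,-0.046,-0.019],[0.231,-0.0325,0]],[0,[-0.009,-0.061,-0.017],[0.286,-0.04,0]],[0,[-0.011,-0.078,-0.016],[0.341,-0.048,0]],[0,[-0.014,-0.097,-0.01],[0.396,-0.0555,0]],[0,[-0.016,-0.117,-0.006],[0.451,-0.0635,0]],[0,[-0.019,-0.138,-0.004],[0.506,-0.071,0]],[0,[-0.022,-0.159,-0.003],[0.561,-0.079,0]],[0,[-0.026,-0.182,0.005],[0.616,-0.0865,0]],[0,[-0.029,-0.206,0.012],[0.671,-0.0945,0]]]'

```text
time: 20.67
tool_pos: [0.507, -0.2586, 0.1858]
tool_rot: [-0.222, 0.71, 0.616, 0.259]
contact_force: [0.6, 0.1, -1.9]
gripper_width: 0.149
grasp_force: 59.1
```

Emit:
arm_command --rows '[[0,[-0.002,-0.014,0.003],[0.033,-0.0046,0]],[0,[-0.004,-0.029,0.005],[0.066,-0.009,0]],[0,[-0.006,-0.043,0.006],[0.099,-0.014,0]],[0,[-0.008,-0.058,0.007],[0.132,-0.0186,0]],[0,[-0.01,-0.072,0.007],[0.165,-0.023,0]],[0,[-0.012,-0.087,0.006],[0.198,-0.028,0]],[0,[-0.014,-0.101,0.004],[0.231,-0.0325,0]],[0,[-0.016,-0.116,0.001],[0.264,-0.037,0]],[0,[-0.016,-0.116,0.001],[0.264,-0.037,0]],[0,[-0.016,-0.116,0.001],[0.264,-0.037,0]],[0,[-0.016,-0.116,0.001],[0.264,-0.037,0]],[0,[-0.016,-0.116,0.001],[0.264,-0.037,0]]]'

```text
time: 21.67
tool_pos: [0.5023, -0.2916, 0.1855]
tool_rot: [-0.346, 0.642, 0.556, 0.399]
contact_force: [0.5, -0.6, -2.6]
gripper_width: 0.149
grasp_force: 59.2
```

Run:
```python
from dump import *
p,r,s=cur();print(p,s["contact_force"],s["ft_torque"],s["joint_pos"].round(2))
go(*dp(64,-.012,.2,82,.01))
for n in("scene","top"):
    f=vision.grab_frame(n);C=cloud(f);D_=C-cc;u=D_@cx;v=D_@cy
    m=(abs(u)<.058)&(abs(v)<.083)&(C[...,2]>.043)&(C[...,2]<.06)
    k,l,st,c=cv2.connectedComponentsWithStats(m.astype(np.uint8))
    for i in range(1,k):
        if st[i,4]>4:print(n,st[i,4],c[i].round(0),"u",u[l==i].mean().round(3),"v",v[l==i].mean().round(3),"z",np.median(C[l==i][:,2]).round(3))
```

```text
[ 0.5022502  -0.29164188  0.18550876] [ 0.52004766 -0.62252738 -2.5840981 ] [-0.73136922  0.08409613  0.0432393 ] [-0.96  0.43  1.52  0.75  2.03 -0.79]
shift [-0.006, -0.002, 0.324] turn [0.003, -0.0, 0.002] rows>= 2.3
scene 16 [233. 161.] u 0.021 v -0.066 z 0.049
scene 13 [253. 158.] u -0.046 v -0.058 z 0.047
scene 15 [238. 161.] u 0.003 v -0.063 z 0.046
top 8 [406. 181.] u 0.052 v -0.022 z 0.049
top 7 [418. 200.] u -0.006 v -0.067 z 0.049
top 44 [418. 211.] u -0.039 v -0.07 z 0.05
```

Emit:
arm_command --rows '[[0,[0,0,0.1],[0,0,0]],[0,[0,0,0.2],[0,0,0]],[0,[0,0,0.33],[0,0,0]],[0,[0,0,0.45],[0,0,0]],[0,[0,0.1,0.5],[-0.07,0.01,0]],[0,[0,0.2,0.5],[-0.14,0.02,0]],[0,[0,0.3,0.5],[-0.21,0.03,0]],[0,[0,0.4,0.5],[-0.28,0.04,0]],[0,[0,0.5,0.5],[-0.35,0.05,0]],[0,[0,0.6,0.5],[-0.42,0.06,0]],[0,[0,0.7,0.5],[-0.49,0.07,0]],[0,[0,0.8,0.5],[-0.56,0.08,0]]]'

```text
time: 22.77
tool_pos: [0.5011, -0.0503, 0.3363]
tool_rot: [-0.071, 0.751, 0.651, 0.085]
contact_force: [1.3, 1.2, -2.2]
gripper_width: 0.152
grasp_force: 59.0
```

Run:
```python
from dump import *
p,r,s=cur();print(p,s["contact_force"],s["joint_pos"].round(2))
F={}
for n in("scene","top"):
    f=F[n]=vision.grab_frame(n);C=cloud(f);D_=C-cc;u=D_@cx;v=D_@cy
    m=(abs(u)<.057)&(abs(v)<.082)&(C[...,2]>.042)&(C[...,2]<.07)
    k,l,st,c=cv2.connectedComponentsWithStats(m.astype(np.uint8))
    for i in range(1,k):
        if st[i,4]>4:print(n,st[i,4],c[i].round(0),"u",u[l==i].mean().round(3),"v",v[l==i].mean().round(3),"z",np.median(C[l==i][:,2]).round(3))
    m=(abs(u-.085)<.02)&(abs(v)<.09)&(C[...,2]>.15);print("lid u at z",np.polyfit(C[m][:,2],u[m],1).round(3))
f=F["top"];a=f["color"][140:245,345:460];b=F["scene"]["color"][110:215,190:305]
im=np.hstack([a,b])[...,::-1];cv2.imwrite("pics/tank.png",cv2.resize(np.clip(im.astype(float)*1.4,0,255).astype(np.uint8),None,fx=3.4,fy=3.4,interpolation=cv2.INTER_CUBIC))
go([.5098,.0005,.20],toolR(6.5,0))
```

```text
[ 0.50109969 -0.05026986  0.33627704] [ 1.3401003   1.18520062 -2.22067666] [-0.37 -0.28  1.76  0.22  1.71 -0.2 ]
scene 6 [245. 152.] u -0.028 v -0.08 z 0.063
scene 5 [236. 154.] u 0.003 v -0.081 z 0.066
scene 48 [250. 157.] u -0.04 v -0.066 z 0.048
scene 24 [239. 160.] u 0.001 v -0.064 z 0.049
scene 14 [233. 163.] u 0.023 v -0.06 z 0.048
lid u at z [0.072 0.071]
top 25 [405. 182.] u 0.049 v -0.018 z 0.049
top 27 [418. 190.] u 0.028 v -0.064 z 0.05
top 25 [418. 199.] u 0.0 v -0.067 z 0.051
top 41 [418. 211.] u -0.039 v -0.069 z 0.05
lid u at z [0.094 0.06 ]
shift [0.027, 0.146, -0.459] turn [-0.106, 0.114, -0.842] rows>= 10.8
```

View pics/tank.png

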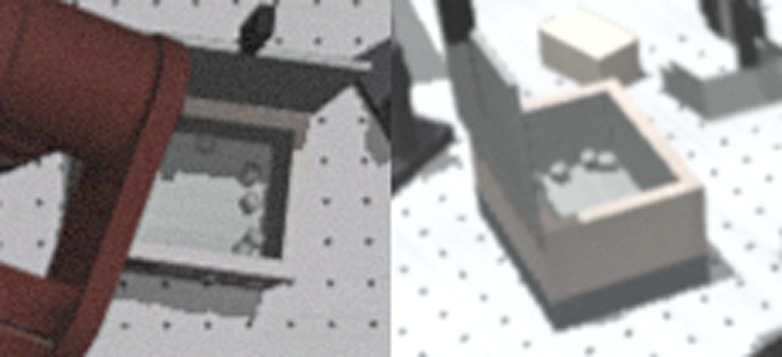

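All five spacers lie on the tank floor: top view (205,140), (250,170), (250,203) and a pair at (247,240). The lid stands upright. Now to set the scoop down.

Run:
```python
from dump import *
go([.517,-.005,.13],toolR(6.6,0))
```

```text
shift [0.051, 0.128, -0.693] turn [-0.106, 0.114, -0.841] rows>= 10.7
```

Emit:
arm_command --rows '[[0,[0.02,0.06,0],[-0.1,0.06,-0.4]],[0,[0.04,0.12,-0.05],[-0.106,0.114,-0.84]],[0,[0.051,0.128,-0.1],[-0.106,0.114,-0.841]],[0,[0.051,0.128,-0.2],[-0.106,0.114,-0.841]],[0,[0.051,0.128,-0.28],[-0.106,0.114,-0.841]],[0,[0.051,0.128,-0.36],[-0.106,0.114,-0.841]],[0,[0.051,0.128,-0.44],[-0.106,0.114,-0.841]],[0,[0.051,0.128,-0.52],[-0.106,0.114,-0.841]],[0,[0.051,0.128,-0.6],[-0.106,0.114,-0.841]],[0,[0.051,0.128,-0.65],[-0.106,0.114,-0.841]],[0,[0.051,0.128,-0.69],[-0.106,0.114,-0.841]],[0,[0.051,0.128,-0.693],[-0.106,0.114,-0.841]]]'

```text
time: 23.87
tool_pos: [0.5148, -0.0125, 0.1235]
tool_rot: [-0.002, 0.999, 0.049, -0.003]
contact_force: [-0.6, 0.1, -1.9]
gripper_width: 0.15
grasp_force: 58.9
```

Emit:
arm_command --rows '[[0,[0,0,0],[0,0,0]],[0,[0,0,0],[0,0,0]],[0,[0,0,0],[0,0,0]],[0,[0,0,0],[0,0,0]]]'

```text
time: 24.2
tool_pos: [0.5179, -0.0135, 0.1281]
tool_rot: [-0.001, 0.999, 0.05, 0.001]
contact_force: [0.1, -0.1, -1.3]
gripper_width: 0.151
grasp_force: 59.0
```

Run:
```python
from dump import *
p,r,s=cur();print(p,s["contact_force"],s["joint_pos"].round(2))
f=vision.grab_frame("top");C=cloud(f);X=r.inv().apply((C-p).reshape(-1,3))*[1,-1,-1]
k=(X[:,2]>-.065)&(X[:,2]<-.035)&(abs(X[:,1])<.034)&(X[:,0]>-.065)&(X[:,0]<.01)
F=X[k];co=np.linalg.lstsq(np.c_[F[:,:2],np.ones(len(F))],F[:,2],rcond=None)[0];print(len(F),co.round(4))
go([.517,-.005,.0575],toolR(6.6,0))
```

```text
[ 0.51785048 -0.01349325  0.12806763] [ 0.06113527 -0.12262784 -1.31979725] [-0.17 -0.12  1.96  0.    1.3   1.3 ]
242 [ 0.0089  0.0139 -0.049 ]
shift [-0.002, 0.028, -0.235] turn [-0.002, 0.001, 0.009] rows>= 1.7
```

Emit:
arm_command --rows '[[0,[0,0.015,-0.05],[0,0,0.009]],[0,[0,0.015,-0.11],[0,0,0.009]],[0,[0,0.015,-0.17],[0,0,0.009]],[0,[0,0.015,-0.21],[0,0,0.009]],[0,[0,0.015,-0.225],[0,0,0.009]],[0,[0,0.015,-0.235],[0,0,0.009]],[0,[0,0.015,-0.235],[0,0,0.009]],[0,[0,0.015,-0.235],[0,0,0.009]]]'

```text
time: 24.92
tool_pos: [0.5179, -0.0089, 0.0571]
tool_rot: [-0.001, 0.998, 0.057, 0.001]
contact_force: [-0.3, 0.5, -2.3]
gripper_width: 0.154
grasp_force: 59.0
```

Emit:
arm_command --rows '[[0,[0,0,-0.004],[0,0,0]],[0,[0,0,-0.008],[0,0,0]],[0,[0,0,-0.008],[0,0,0]]]'

```text
time: 25.17
tool_pos: [0.5178, -0.0089, 0.0545]
tool_rot: [-0.001, 0.998, 0.057, 0.001]
contact_force: [0.2, 0.6, -0.6]
gripper_width: 0.152
grasp_force: 59.3
```

Emit:
arm_command --rows '[[0,[0,0,-0.003],[0,0,0]],[0,[0,0,-0.005],[0,0,0]],[0,[0,0,-0.005],[0,0,0]]]'

```text
time: 25.42
tool_pos: [0.518, -0.0088, 0.0543]
tool_rot: [-0.001, 0.998, 0.057, 0.0]
contact_force: [-2.6, 0.8, 8.5]
gripper_width: 0.149
grasp_force: 60.4
```

Emit:
arm_command --rows '[[40,[0,0,0.003],[0,0,0]],[40,[0,0,0.003],[0,0,0]],[40,[0,0,0.003],[0,0,0]],[40,[0,0,0.003],[0,0,0]],[40,[0,0,0.003],[0,0,0]],[40,[0,0,0.05],[0,0,0]],[40,[0,0,0.12],[0,0,0]],[40,[0,0,0.22],[0,0,0]],[40,[0,0,0.35],[0,0,0]],[40,[0,0,0.48],[0,0,0]],[40,[0,0,0.6],[0,0,0]],[40,[0,0,0.6],[0,0,0]]]'

```text
time: 26.42
tool_pos: [0.5212, -0.0094, 0.2419]
tool_rot: [0.0, 0.998, 0.057, 0.008]
contact_force: [1.6, 0.5, 1.2]
gripper_width: 0.469
grasp_force: 0.0
```

Emit:
arm_command --rows '[[40,[-0.1,-0.05,0.05],[0,0,0]],[40,[-0.2,-0.1,0.1],[0,0,0]],[40,[-0.3,-0.1,0.15],[0,0,0]],[40,[-0.3,-0.1,0.15],[0,0,0]],[40,[-0.3,-0.1,0.15],[0,0,0]],[40,[-0.3,-0.1,0.15],[0,0,0]]]'

```text
time: 26.92
tool_pos: [0.4272, -0.0387, 0.2767]
tool_rot: [-0.001, 0.998, 0.057, 0.0]
contact_force: [-0.3, 0.3, -0.1]
gripper_width: 0.467
grasp_force: 0.0
```

Run:
```python
from dump import *
import pickle
p,r,s=cur();print(p,s["contact_force"])
for n in("scene","top"):
    f=vision.grab_frame(n);C=cloud(f);z=C[...,2];g=pickle.load(open(n+".pkl","rb"));C0=cloud(g)
    m=(abs(C[...,0]-.515)<.08)&(abs(C[...,1]+.005)<.05)&(z>.066)&(z<.09);X=C[m]
    if m.sum()>5:
        R=cv2.minAreaRect((X[:,:2]*1000).astype(np.float32));print(n,"handle",m.sum(),np.round(R[0],1),np.round(R[1],1),round(R[2],1),"z",z[m].mean().round(4),"slope",np.polyfit(X[:,0],X[:,2],1).round(3))
    m=(abs(C[...,0]-.49)<.06)&(abs(C[...,1]+.01)<.06)&(z<.012);print("low pts z",np.median(z[m]).round(4))
    for nm,x,y,h in(("holder",.53,.215,.03),("mirror",.4676,.402,.03),("jar",.408,.231,.03),("carrier",.5485,.3855,.012),("driver",.684,.0134,.006)):
        o=[]
        for Q in(C0,C):
            mm=(abs(Q[...,0]-x)<(.09 if nm=="driver" else .03))&(abs(Q[...,1]-y)<.025)&(Q[...,2]>h);o.append(Q[mm].mean(0).round(3).tolist()+[int(mm.sum())])
        print(n,nm,o)
    D_=C-cc;u=D_@cx;v=D_@cy
    m=(u>.055)&(u<.12)&(abs(v)<.09)&(z>.15)&(z<.25);print("lid slope",m.sum(),np.polyfit(z[m],u[m],1).round(3))
    m=(abs(u)<.057)&(abs(v)<.082)&(z>.042)&(z<.07);print("tank px",m.sum())
```

```text
[ 0.42724617 -0.0386738   0.27665442] [-0.31517083  0.34797564 -0.0915198 ]
scene handle 189 [515.3  -5.8] [94.2 16.4] 7.4 z 0.0757 slope [0.001 0.075]
low pts z 0.004
scene holder [[0.532, 0.221, 0.051, 147], [0.532, 0.221, 0.051, 148]]
scene mirror [[0.472, 0.41, 0.052, 157], [0.472, 0.41, 0.051, 156]]
scene jar [[0.41, 0.237, 0.047, 150], [0.41, 0.237, 0.047, 153]]
scene carrier [[0.552, 0.391, 0.024, 312], [0.552, 0.391, 0.024, 313]]
scene driver [[0.708, 0.018, 0.02, 356], [0.708, 0.018, 0.02, 358]]
lid slope 394 [0.041 0.076]
tank px 121
low pts z 0.0037
top holder [[0.529, 0.215, 0.056, 70], [0.529, 0.215, 0.057, 70]]
top mirror [[0.468, 0.403, 0.057, 52], [0.468, 0.403, 0.057, 53]]
top jar [[0.408, 0.231, 0.05, 95], [0.408, 0.231, 0.05, 96]]
top carrier [[0.549, 0.386, 0.024, 164], [0.549, 0.386, 0.024, 165]]
top driver [[0.706, 0.012, 0.021, 233], [0.705, 0.012, 0.02, 238]]
lid slope 664 [0.04  0.071]
tank px 137
```

The scoop is flat on the mat, the bystanders haven't moved, the lid is about 92° open, and all five spacers are in the tank.

```bash
python3 -c "
from plant import manip
print(manip.job_done())"
```

```text
the job is handed in; nothing more can be done
None
```

The job is done and handed in at about 27 s: the lid stands open at roughly 92°, all five spacers are in the tank, the scoop lies flat on its mat, and the bystanders did not move.

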